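Set the stop of a tube cut-off jig, load the tubes and nut the clamp bar down

ROBOT

A 6-joint arm with a two-finger parallel gripper is mounted at the origin on a cart in front of the work surface, level with it; the furniture and walls round the work are solid. World frame = base frame: x ahead of the robot, y to its left, z up, the work surface at z = 0. Lengths are in m, angles in rad, forces in N, time in s.
With the tool pointing down it reaches from about 0.3 to 0.775 m from the base axis. Payload 14.6 kg.
Tool frame: the origin (TCP) lies on the centre line of the jaws, within the pads' length; the fingertips stand 19 mm ahead of it and the grasp point (between the pads) is the TCP; y points along the fingers, x is the direction in which the jaws open and shut, and the axes are right-handed (so a half turn about y gives the same grasp; the last joint's range is limited). The gripper opens to 94 mm and grips with 3 to 60 N. Pads are 16 mm wide; open, the fingers measure 119 mm over their backs; the gripper's body (75 mm by 177 mm) begins 78 mm behind the grasp point.
Start: joints at [-0.067, 0.3, 1.521, -0, 1.321, -0.067], TCP at [0.55, -0, 0.224] pointing down, gripper open.
Joint ranges: [-3.03, 3.03], [-0.79, 2.21], [0.23, 2.52], [-1.04, 4.18], [0, 3.07], [-2.55, 2.55]. Speed limits (rad/s): [2.22, 2.22, 2.57, 3.14, 3.14, 3.14].

INTERFACE

Orientations are given as [roll, pitch, yaw] about the fixed x, y, z axes, in that order (R = Rz(yaw) Ry(pitch) Rx(roll)).
In Python, from station import ctrl, optics gives the robot as it stands.
- The arm moves only by the tool jog_arm, never from a script. Its argument "targets" is a list of rows, each a list of 3 entries, a list of its own where there are three numbers: the finger opening in cm, from 0 to 9.4, then the shift along the tool's x, y, z in cm, then the turn about the tool's y in rad. A call has 1 to 10 rows; each row is the pose to reach, as a shift and turn from the pose commanded when the call began, along the tool's axes at that moment; what a row does not reach only later rows make up. A row lasts 1/10 s, in which the tool goes at most 50 mm and 8.59 degrees, less where a joint would pass 70% of its speed; a pose out of reach is approached as far as the arm can. A call with a gripper value outside its range is refused whole. The fingers move at their own pace and stop on an object; "grip_force" is the grip in N (left out, the last holds). Time passes only in rows, so rows that repeat a pose let the fingers close. It gives the time, the measured TCP pose, the force and the opening at its end, in the units of the state.
- ctrl.get_obs(): the state, without advancing time (a new reading comes with each control period).
- optics.camera(name): name is "scene" or "side" or "wrist"; returns a dict with "img" (400x640x3 uint8, red, green, blue), "range_z" (400x640 float32, m along the optical axis (not along the pixel's ray), 0 where there is no reading), "camera_matrix" (3x3 intrinsics, pixels), "k1" (the pictures are not rectified: a ray, as slopes to the right and down, at radius r is drawn at 1 + k1 r^2 times it, then the intrinsics apply), "world_to_cam" (4x4, takes a point from world to camera coordinates); the wrist camera has in their place "mount" (4x4, takes a point from camera to tool coordinates, whose origin is the TCP and whose axes are the tool frame's). Camera axes: x right, y up, looking along -z (the intrinsics and any distortion apply to the point x, -y, -z); pixel columns grow to the right and rows downward; lengths in m; the calibration is good to about 2 mm. A picture is of the moment at which its call begins: read the wrist's pose just before it.
- ctrl.hand_in(): hands the job in, once; it reports no verdict.
The state is a dict: "time_s": time; "qpos": joint angles; "joint_vel": joint speeds; "tau": joint torques, N m; "ee_pos": TCP position; "eef_rot": TCP orientation; "force": force on the tool from outside, world axes, zero at the start; "moment": the same for the moment, N m; "grip_width": finger opening in m.
Only numpy, scipy, OpenCV 4.12 (cv2) and the standard library are available. Lean on these libraries where they do the work, as an engineer would, in place of code of your own. Each camera call takes 0.05 s, during which the arm holds its last target. There are 200 camera calls.

TASK

Make the cut-off jig ready for sawing a batch of rack legs: free the stop's clamp lever, slide the stop until its pointer stands at the brass rider on the rule and lock it there, then lay every square tube from the rubber mat in a channel of its own, pushed home against the stop, and swing the clamp bar across them until its hook is fully round the far stud. Then start one of the two hex nuts on each stud (backing a nut off until its thread drops in makes a sure start) and run both down square until they rest on the clamp bar. Leave the other things on the bench alone.

Things in the scene. Friction and masses are not known exactly. Their poses are not given: they have to be found in the camera images.
- jig: dark steel base plate of the cut-off jig, fixed. Origin on the bench under the middle channel; y axis along the channels, from saw kerf (-y) to stop (+y); x axis from the near stud to the far stud; z up. Plate: x -112 to 112, y -84 to 178 mm, top at z 12
- channel_mid (a point): middle of the floor (z 20 mm) of the middle channel, at jig x 0, y 0; the other two are at x -52 and +52. Channels: 28 mm wide inside, along jig y, as two steel cradles at y -76 to -32 and 36 to 52, walls to z 34, lips flared outward to z 41. Between the cradles (y -32 to 36) only the base plate, top at z 12, so fingers can reach down beside a tube
- carriage (a joint): slide of the stop carriage along the rail, m, 0 to 0.048; grows as the stop moves to jig +y, away from the channels. It runs stiffly, with about 14 N, and stays where it is left; a push harder than that shifts it off its mark. It must not be dragged (faster than 3 cm/s) while its lever is under 0.5 rad
- stop_face (a point): centre of the stop's face, which looks to jig -y: an aluminium plate 160 mm wide in x (across all three channels), 7 mm thick, from 22 to 42 mm above the bench
- thumb_grip (a point): centre of the black upright thumb grip on the carriage: 14 mm thick in jig x, 32 mm long in y, standing from 44 to 70 mm above the bench (the point is at 60 mm); the place to hold the carriage from above. The lever's hub stands 43 mm to jig +x of the grip's +x face
- pointer (a point): tip of the steel pointer on the carriage's -x side, 20 mm above the bench, over the rule
- rider_line (a point): line of the brass rider (10 x 9 x 9 mm) on the rule; it shows the length wanted, stays put, and the pointer must stand at the same jig y
- lever (a joint): clamp lever on the carriage, vertical axis, rad: 0 = locked, handle 0.7 rad anticlockwise of jig +y (seen from above); grows as it swings clockwise, to 1.4 = open, 0.7 rad clockwise of jig +y. Under 0.25 counts as locked, over 0.8 as free; takes about 0.2 N m and stays where it is left
- lever_axis (a point): point on the lever's axis at handle height, 60 mm above the bench
- lever_end (a point): centre of the 17 mm ball at the end of the lever, 60 mm from the axis, z 60 mm; the handle between is a black bar 11 mm thick at about the same height, over the carriage top (z 44)
- clamp_bar (a joint): swing of the clamp bar about the near stud, rad: 0 = closed across the channels, hook fully round the far stud (a firm stop); grows as it swings clockwise seen from above, to 1.7 where it points to jig -y. About 0.5 N m of friction; stays where it is left
- bar_mid (a point): point on the middle line of the clamp bar, 110 mm from its pivot (the near stud), at half its thickness: the steel bar is 28 mm wide, 12 mm thick, from 46 to 58 mm above the bench (1 mm above the tubes), with round and hooked ends 42 mm wide; the far stud is 184 mm from the pivot
- stud_near_top (a point): centre of the top end (z 80 mm) of the near stud at jig x -92, y -45; upright, fixed, 20 mm over its coarse right-hand thread: three blunt starts, 18 mm travel a turn. A nut put over it rests 8 to 15 mm down; turned anticlockwise it climbs with the thread, then drops 6 mm, within 120 degrees; clockwise from there it runs down to the bar (z 58) in under 200 degrees and stays
- stud_far_top (a point): the same of the far stud, at jig x +92, y -45 mm
- tube_0_mid (a point): centre of a plain aluminium square tube, 25 x 25 mm, 150 mm long along its y axis, 0.12 kg, lying on a fixed black rubber mat 3 mm thick (one to three tubes are present)
- tube_1_mid (a point): centre of a plain aluminium square tube, 25 x 25 mm, 150 mm long along its y axis, 0.12 kg, lying on a fixed black rubber mat 3 mm thick
- tube_2_mid (a point): centre of a plain aluminium square tube, 25 x 25 mm, 150 mm long along its y axis, 0.12 kg, lying on a fixed black rubber mat 3 mm thick
- nut_a_mid (a point): centre of a dark steel hex nut, 34 mm across flats (39 mm over corners), 20 mm high, 22 mm bore with three thread lugs half-way up, 0.09 kg; z along the bore, x square to a flat. It may be used either way up
- nut_b_mid (a point): centre of a dark steel hex nut, 34 mm across flats (39 mm over corners), 20 mm high, 22 mm bore with three thread lugs half-way up, 0.09 kg; z along the bore, x square to a flat. It may be used either way up
- marker: bystander: paint marker, 125 mm, lying on the bench
- tape_measure: bystander: pocket tape measure, 75 x 31 x 60 mm
- sprocket: bystander: toothed sprocket, 67 mm across, 9 mm high
- bb_cup: bystander: black bearing cup, 47 mm across, 24 mm high
There are look-alikes about, which are no part of the job. What is shaped like the part that bears nut_b_mid but red is not meant.

How it is judged:
By the outcome, as a careful person would: the job done as asked, in the order asked, and still so for the second after the job is handed in, with the robot touching nothing.
Of tube_0, tube_1, tube_2 only 1 to 3 are there at a start; the rules pass over those that are not, and their reading is None.
At some moment in a run one of nut_a, nut_b may be knocked a few centimetres aside while the robot is not near it.
Once in a run the grip may slacken for a moment while it holds something.
It also fails if it takes over 210 s, if anything falls off the work surface, if the arm or the gripper's body presses on something with over 40 N, if the wrist force passes 120 N, or if a joint passes its speed limit or range.

## Working session

There is one attempt and no reset: what is moved stays moved. The work goes in short steps, Python scripts to look and compute and a tool call to move; the robot and the scene stay as the last step left them, time stands still between calls to the robot, and variables do not carry over. Pictures are saved under pics/ and viewed, about 12 in all and at most 16, crops included, and the job is handed in when it is done.

Besides the shell and the picture viewer there is one more tool, called after "Request:" by a JSON object that holds its "api" and its "payload". jog_arm: Moves the arm, as the interface text tells. Its arguments: {"type":"object","properties":{"targets":{"type":"array","items":{"type":"array"}},"grip_force":{"type":"number"}},"required":["targets"]}

```bash
ls; mkdir -p pics
cat > h.py <<'E'
import numpy as np, cv2
from scipy.spatial.transform import Rotation as Ro
from station import ctrl, optics
def tool():
    o=ctrl.get_obs(); T=np.eye(4); e=np.array(o["eef_rot"],float)
    T[:3,:3]=Ro.from_euler('xyz',e).as_matrix() if e.size==3 else e.reshape(3,3)
    T[:3,3]=o["ee_pos"]; return T
def cam(name):
    T=tool(); c=optics.camera(name)
    c["c2w"]=T@np.array(c["mount"]) if name=="wrist" else np.linalg.inv(np.array(c["world_to_cam"]))
    return c
def rays(c,uv):
    uv=np.atleast_2d(np.asarray(uv,float)); K=np.array(c["camera_matrix"])
    d=np.c_[(uv[:,0]-K[0,2])/K[0,0],(uv[:,1]-K[1,2])/K[1,1]]; s=d.copy()
    for _ in range(20): s=d/(1+c["k1"]*(s**2).sum(1,keepdims=True))
    return np.c_[s[:,0],-s[:,1],-np.ones(len(s))]
def onplane(c,uv,z):
    r=rays(c,uv)@c["c2w"][:3,:3].T; o=c["c2w"][:3,3]
    return o+r*((z-o[2])/r[:,2:3])
def cloud(c):
    h,w=c["range_z"].shape; u,v=np.meshgrid(np.arange(w),np.arange(h))
    r=rays(c,np.c_[u.ravel(),v.ravel()])*c["range_z"].reshape(-1,1)
    p=r@c["c2w"][:3,:3].T+c["c2w"][:3,3]
    p[c["range_z"].ravel()==0]=np.nan
    return p.reshape(h,w,3)
def proj(c,P):
    P=np.atleast_2d(P); q=(P-c["c2w"][:3,3])@c["c2w"][:3,:3]
    s=np.c_[q[:,0]/-q[:,2],-q[:,1]/-q[:,2]]; s=s*(1+c["k1"]*(s**2).sum(1,keepdims=True)); K=np.array(c["camera_matrix"])
    return np.c_[s[:,0]*K[0,0]+K[0,2],s[:,1]*K[1,1]+K[1,2]]
def save(c,n,crop=None,k=1):
    i=c["img"][:,:,::-1]
    if crop: i=i[crop[1]:crop[3],crop[0]:crop[2]]
    cv2.imwrite(f"pics/{n}.png",cv2.resize(i,None,fx=k,fy=k,interpolation=cv2.INTER_CUBIC))
E
python3 - <<'E'
from h import *
import pickle
o=ctrl.get_obs();print(o); print(tool())
for n in("scene","side","wrist"):
    c=cam(n); save(c,n+"0",k=1.25); pickle.dump(c,open(n+".pkl","wb")); print(n,c["k1"],c["c2w"].round(3).tolist())
E
```

```text
pics
{'time_s': 0.0, 'qpos': array([-6.66108401e-02,  3.00504121e-01,  1.52162296e+00, -3.45935131e-05,
        1.32068763e+00, -6.65953711e-02]), 'joint_vel': array([ 5.09126949e-04,  1.56061618e-03,  6.12968026e-04,  9.13321693e-05,
       -5.04234476e-04,  3.76919722e-04]), 'tau': array([-1.53750298e-03, -5.31805658e+01, -3.52735734e+01,  7.07558286e-02,
        2.43994006e-02, -4.79655944e-05]), 'ee_pos': array([ 5.49744621e-01, -3.12091679e-07,  2.23850487e-01]), 'eef_rot': array([-1.57074844e+00,  1.22158042e-03, -6.85704493e-06]), 'force': array([ 0.15934712, -0.15863041, -0.00204301]), 'moment': array([-0.01349153, -0.03841886, -0.0044754 ]), 'grip_width': 0.09412796429089443}
[[ 9.99999254e-01 -1.22157979e-03  6.91554760e-06  5.49744621e-01]
 [-6.85703981e-06  4.78993672e-05  9.99999999e-01 -3.12091679e-07]
 [-1.22158012e-03 -9.99999253e-01  4.78909550e-05  2.23850487e-01]
 [ 0.00000000e+00  0.00000000e+00  0.00000000e+00  1.00000000e+00]]
scene -0.020774404893585837 [[-0.495, 0.506, -0.706, -0.322], [-0.869, -0.3, 0.394, 0.454], [-0.013, 0.809, 0.588, 0.788], [0.0, 0.0, 0.0, 1.0]]
side -0.05308983475993572 [[0.999, 0.007, 0.036, 0.614], [0.027, 0.514, -0.858, -1.276], [-0.025, 0.858, 0.513, 0.851], [0.0, 0.0, 0.0, 1.0]]
wrist -0.04501752162603559 [[1.0, 0.0, 0.002, 0.551], [-0.001, 0.961, 0.276, 0.082], [-0.002, -0.276, 0.961, 0.385], [0.0, 0.0, 0.0, 1.0]]
```

View pics/scene0.png

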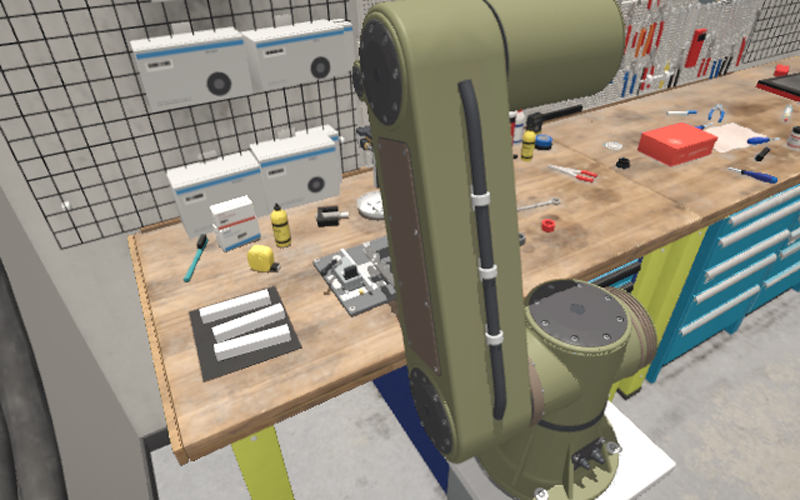

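View pics/side0.png

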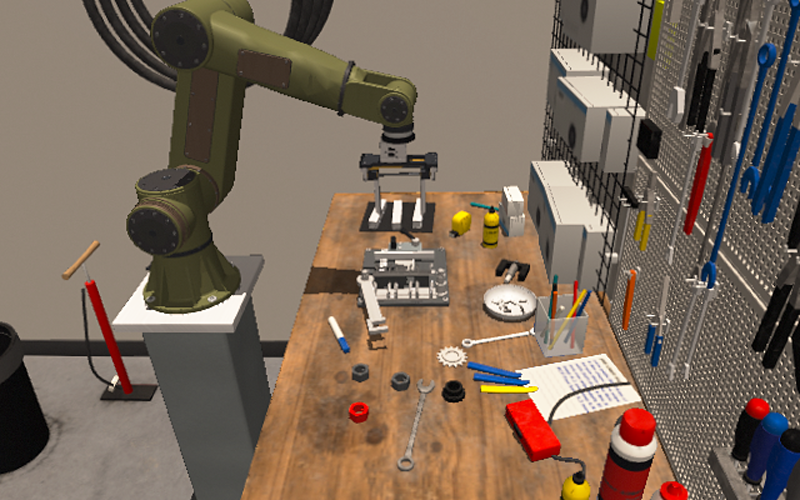

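View pics/wrist0.png

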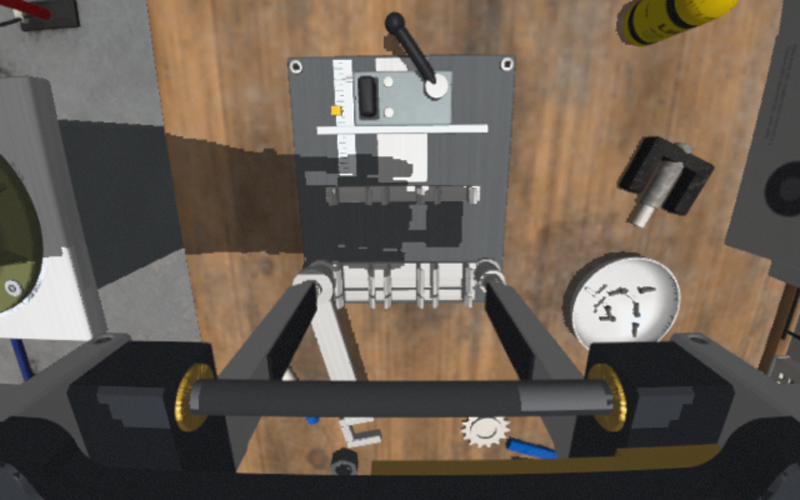

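Run:
```python
from h import *
import pickle
s=pickle.load(open("side.pkl","rb"))
for n,u,z in [("nut1",(361,368),.02),("nut2",(400,377),.02),("red",(358,407),.02),("cup",(454,388),.024),("marker",(339,334),.01),("sprock",(452,356),.009),("studNear",(364,265),.08),("studFar",(443,275),.08)]:
    print(n,onplane(s,np.array(u)*.8,z)[0].round(3))
c=pickle.load(open("scene.pkl","rb"))
for u in [(235,305),(248,321),(252,342)]: print("tube",onplane(c,np.array(u)*.8,.028)[0].round(3))
```

```text
nut1 [ 0.476 -0.34   0.02 ]
nut2 [ 0.557 -0.367  0.02 ]
red [ 0.48  -0.451  0.02 ]
cup [ 0.665 -0.403  0.024]
marker [ 0.414 -0.215  0.01 ]
sprock [ 0.665 -0.29   0.009]
studNear [ 0.459 -0.033  0.08 ]
studFar [ 0.651 -0.081  0.08 ]
tube [0.575 0.38  0.028]
tube [0.511 0.369 0.028]
tube [0.447 0.378 0.028]
```

Run:
```python
from h import *
import pickle
c=pickle.load(open("wrist.pkl","rb"))
save(c,"crop1",(220,0,420,150),4)
for n,u,z in [("TL",(288,57),.012),("TR",(513,55),.012),("boltL",(295,66),.012),("boltR",(507,63),.012),("studN",(318,274),.08),("studF",(487,271),.08),("stopL",(318,129),.042),("stopR",(488,128),.042),("hub",(435,86),.06),("ball",(395,21),.06),("grip",(368,96),.07),("rider",(336,110),.015)]:
    print(n,onplane(c,np.array(u)*.8,z)[0].round(4))
print(proj(c,[[.55,0,.012]]))
```

```text
TL [0.4412 0.1659 0.012 ]
TR [0.6599 0.1674 0.012 ]
boltL [0.4475 0.1576 0.012 ]
boltR [0.6545 0.1601 0.012 ]
studN [ 0.4741 -0.033   0.08  ]
studF [ 0.6306 -0.03    0.08  ]
stopL [0.4736 0.0969 0.042 ]
stopR [0.6323 0.0977 0.042 ]
hub [0.5803 0.1313 0.06  ]
ball [0.5462 0.1819 0.06  ]
grip [0.5235 0.122  0.07  ]
rider [0.4865 0.1161 0.015 ]
[[319.96764586 178.69145854]]
```

View pics/crop1.png

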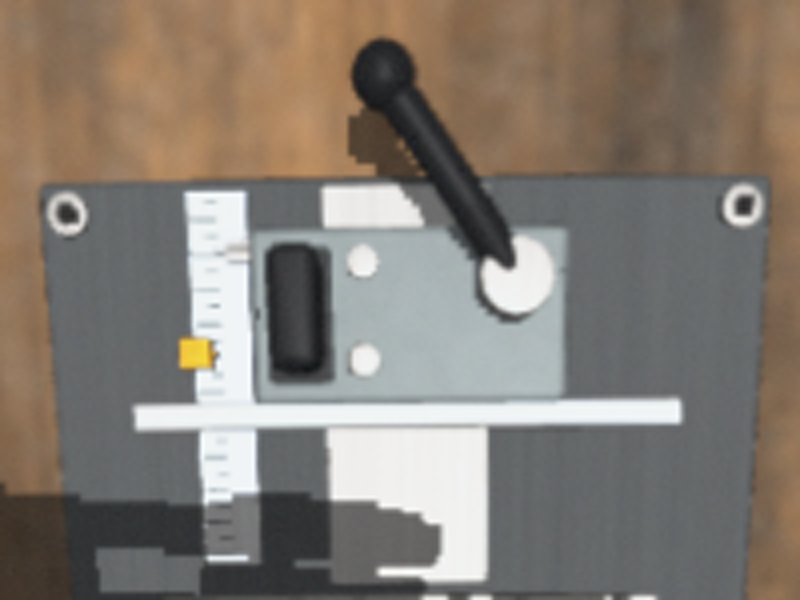

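Run:
```python
from h import *
import pickle
c=pickle.load(open("wrist.pkl","rb"))
f=lambda x,y,z:onplane(c,[[220+(x-1.5)/4,(y-1.5)/4]],z)[0]
P={n:f(*a) for n,a in dict(TL=(41,187,.012),TR=(769,178,.012),L2=(70,600,.012),R2=(745,600,.012),bL=(67,214,.014),bR=(744,205,.014),stopLf=(135,430,.042),stopRf=(682,423,.042),stopLb=(135,407,.042),stopRb=(682,400,.042),hub=(517,275,.06),ball=(383,74,.06),grip=(297,308,.07),rider=(196,354,.021),ptr=(238,252,.02)).items()}
for k,v in P.items(): print(k,v.round(4))
g=cloud(c); 
for k,(x,y) in dict(plate=(650,250),stop=(400,412),grip=(297,300),hub=(517,275),ball=(383,74),rider=(192,352),rule=(220,320)).items():
    u,v=220+x//4,y//4; print(k,g[v,u].round(4))
```

```text
TL [0.4405 0.165  0.012 ]
TR [0.6617 0.1673 0.012 ]
L2 [0.4403 0.0395 0.012 ]
R2 [0.6638 0.0394 0.012 ]
bL [0.4485 0.1568 0.014 ]
bR [0.6541 0.1592 0.014 ]
stopLf [0.4721 0.0925 0.042 ]
stopRf [0.6322 0.0943 0.042 ]
stopLb [0.4725 0.0989 0.042 ]
stopRb [0.6318 0.1008 0.042 ]
hub [0.5813 0.1317 0.06  ]
ball [0.5455 0.1806 0.06  ]
grip [0.5229 0.1222 0.07  ]
rider [0.4873 0.1154 0.021 ]
ptr [0.5011 0.1445 0.02  ]
plate [0.6258 0.1462 0.0146]
stop [0.5502 0.0968 0.0409]
grip [0.5232 0.1235 0.0717]
hub [0.5813 0.1319 0.0613]
ball [0.5453 0.1776 0.0702]
rider [0.4868 0.1154 0.0224]
rule [0.4946 0.1253 0.0152]
```

Request:
{"api": "jog_arm", "payload": {"targets": [[3.0,[-0.4,4,5],0],[3.0,[-0.4,8,10],0],[3.0,[-0.4,9,15],0],[3.0,[-0.4,9,18.1],0],[3.0,[-0.4,9,18.1],0],[3.0,[-0.4,9,18.1],0],[3.0,[-0.4,9,18.1],0]]}}

```text
time_s: 0.85
ee_pos: [0.5462, 0.1801, 0.1347]
eef_rot: [-1.571, -0.0, -0.0]
force: [1.2, 0.4, -0.4]
grip_width: 0.0415
```

Request:
{"api": "jog_arm", "payload": {"targets": [[3.0,[0,0,0],0],[3.0,[0,2,0],0],[3.0,[0,4,0],0],[3.0,[0,6.2,0],0],[3.0,[0,6.2,0],0],[3.0,[0.5,6.2,0.4],0]]}}

```text
time_s: 1.45
ee_pos: [0.5513, 0.1842, 0.0733]
eef_rot: [-1.571, -0.0, -0.001]
force: [-1.0, 0.9, 0.2]
grip_width: 0.0298
```

Request:
{"api": "jog_arm", "payload": {"targets": [[3.0,[0.5,0,0.4],0],[3.0,[1.2,0,0.7],0],[3.0,[2,0,0.9],0],[3.0,[3,0,0.9],0],[3.0,[4,0,0.8],0],[3.0,[5,0,0.4],0],[3.0,[5.8,0,0.1],0],[3.0,[6.5,0,-0.3],0],[3.0,[7.0,0,-0.6],0],[3.0,[7.0,0,-0.6],0]]}}

```text
time_s: 2.45
ee_pos: [0.6219, 0.1785, 0.0727]
eef_rot: [-1.571, -0.001, -0.001]
force: [-0.7, 0.2, -0.3]
grip_width: 0.0297
```

Request:
{"api": "jog_arm", "payload": {"targets": [[3.0,[0,-3,0],0],[3.0,[0,-6,0],0],[3.0,[-3,-7,-2],0],[3.0,[-6,-7,-4],0],[3.0,[-9.9,-7,-5.6],0],[3.0,[-9.9,-7,-5.6],0],[3.0,[-9.9,-7,-5.6],0]]}}

```text
time_s: 3.15
ee_pos: [0.5223, 0.1226, 0.1433]
eef_rot: [-1.571, -0.002, -0.001]
force: [-0.0, 0.5, -0.2]
grip_width: 0.0299
```

Run:
```python
from h import *
print(tool()[:3,3])
c=cam("wrist"); save(c,"w1",k=1.25); import pickle; pickle.dump(c,open("w1.pkl","wb"))
```

```text
[0.5223079  0.12257611 0.14332428]
```

View pics/w1.png

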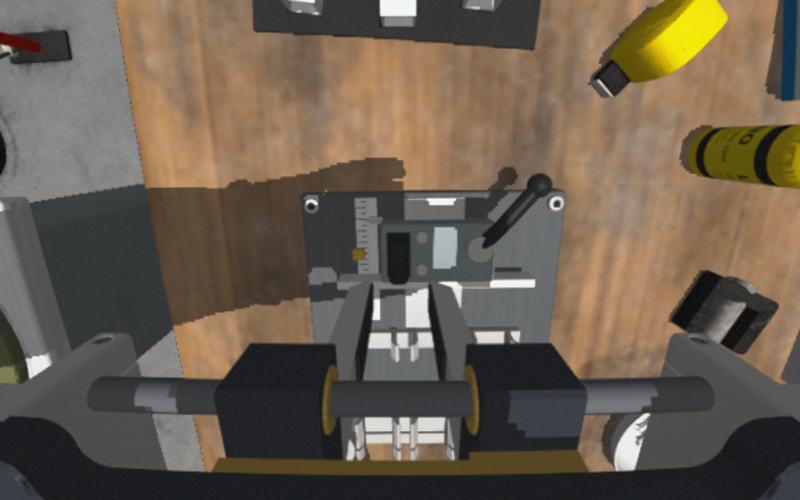

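Run:
```python
from h import *
import pickle
c=pickle.load(open("w1.pkl","rb"))
for n,(x,y),z in [("grip",(398,257),.07),("ptr",(372,220),.02),("rider",(359,255),.02),("ball",(540,184),.06),("TL",(302,193),.012),("TR",(566,190),.012)]:
    print(n,onplane(c,[[x*.8,y*.8]],z)[0].round(4))
hsv=cv2.cvtColor(c["img"],cv2.COLOR_RGB2HSV); m=cv2.inRange(hsv[190:220,275:305],(15,120,90),(35,255,255)); ys,xs=np.nonzero(m); print(xs.min()+275,xs.max()+275,ys.min()+190,ys.max()+190, onplane(c,[[xs.mean()+275,ys.mean()+190]],.019))
```

```text
grip [0.5217 0.1289 0.07  ]
ptr [0.5    0.1449 0.02  ]
rider [0.4883 0.1146 0.02  ]
ball [0.6204 0.1788 0.06  ]
TL [0.4415 0.1663 0.012 ]
TR [0.6622 0.1688 0.012 ]
282 291 199 207 [[0.4870456 0.115485  0.019    ]]
```

Request:
{"api": "jog_arm", "payload": {"targets": [[3.0,[0,3,0.2],0],[3.0,[0,6,0.2],0],[3.0,[0,7.6,0.2],0],[3.0,[0,7.6,0.2],0],[1.0,[0,7.6,0.2],0],[1.0,[0,7.6,0.2],0],[1.0,[0,7.6,0.2],0],[1.0,[0,7.6,0.2],0]], "grip_force": 40}}

```text
time_s: 4.0
ee_pos: [0.5207, 0.1251, 0.0666]
eef_rot: [-1.571, 0.004, 0.001]
force: [-13.4, 0.4, 7.5]
grip_width: 0.0139
```

Request:
{"api": "jog_arm", "payload": {"targets": [[1.0,[-0.1,0,-0.3],0],[1.0,[-0.15,0,-0.6],0],[1.0,[-0.15,0,-0.9],0],[1.0,[-0.15,0,-1.2],0],[1.0,[-0.15,0,-1.5],0],[1.0,[-0.15,0,-1.8],0],[1.0,[-0.15,0,-2.1],0],[1.0,[-0.15,0,-2.4],0],[1.0,[-0.15,0,-2.6],0],[1.0,[-0.15,0,-2.6],0]]}}

```text
time_s: 5.0
ee_pos: [0.5209, 0.1003, 0.0667]
eef_rot: [-1.569, -0.001, 0.001]
force: [2.2, 11.9, -5.3]
grip_width: 0.0137
```

Run:
```python
from h import *
print(tool()[:3,3],ctrl.get_obs()["force"])
c=cam("wrist"); save(c,"w2",(240,130,420,250),4); import pickle; pickle.dump(c,open("w2.pkl","wb"))
```

```text
[0.52086736 0.10027885 0.06669507] [ 2.1836736  11.90916893 -5.26724133]
```

View pics/w2.png

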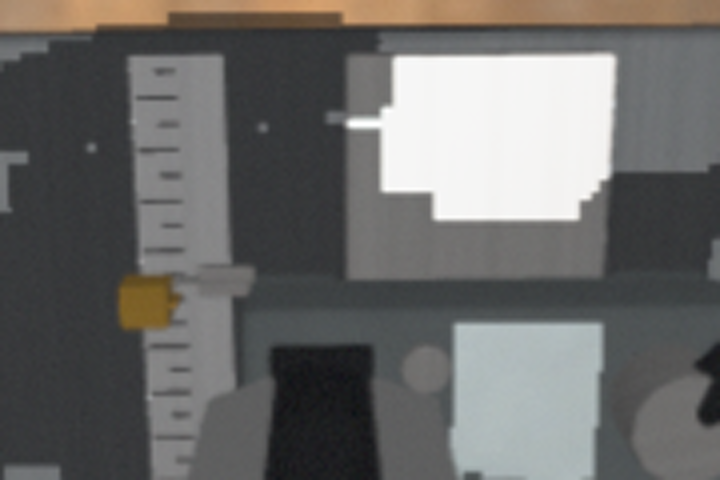

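Run:
```python
from h import *
import pickle
c=pickle.load(open("w2.pkl","rb"))
f=lambda x,y,z:onplane(c,[[240+(x-1.5)/4,130+(y-1.5)/4]],z)[0].round(4)
for a in [(190,280,.02),(245,281,.02),(176,299,.02),(176,299,.0225),(150,278,.0225),(150,304,.0225),(150,328,.0135)]: print(a,f(*a))
g=cloud(c)
for x,y in [(215,280),(240,280),(150,292),(150,318),(174,299),(200,320)]: print(x,y,g[130+y//4,240+x//4].round(4))
```

```text
(190, 280, 0.02) [0.4962 0.1202 0.02  ]
(245, 281, 0.02) [0.5068 0.12   0.02  ]
(176, 299, 0.02) [0.4934 0.1163 0.02  ]
(176, 299, 0.0225) [0.4937 0.1171 0.0225]
(150, 278, 0.0225) [0.4889 0.1213 0.0225]
(150, 304, 0.0225) [0.4887 0.1161 0.0225]
(150, 328, 0.0135) [0.487  0.1082 0.0135]
215 280 [0.5008 0.1201 0.0206]
240 280 [0.5063 0.1203 0.0215]
150 292 [0.4889 0.1187 0.0239]
150 318 [0.4885 0.1136 0.023 ]
174 299 [0.4926 0.1159 0.0178]
200 320 [0.4974 0.1093 0.0127]
```

Request:
{"api": "jog_arm", "payload": {"targets": [[1.0,[0,0,-0.2],0],[1.0,[0,0,-0.35],0],[1.0,[0,0,-0.35],0],[1.0,[0,0,-0.35],0]]}}

```text
time_s: 5.45
ee_pos: [0.5209, 0.0969, 0.0667]
eef_rot: [-1.569, -0.001, 0.001]
force: [3.6, 11.6, -6.0]
grip_width: 0.0136
```

Run:
```python
from h import *
print(tool()[:3,3],ctrl.get_obs()["force"])
c=cam("wrist"); save(c,"w3",(265,180,315,230),12); import pickle; pickle.dump(c,open("w3.pkl","wb"))
```

```text
[0.52090501 0.09690735 0.0666783 ] [ 3.62336873 11.57460656 -5.95061948]
```

View pics/w3.png

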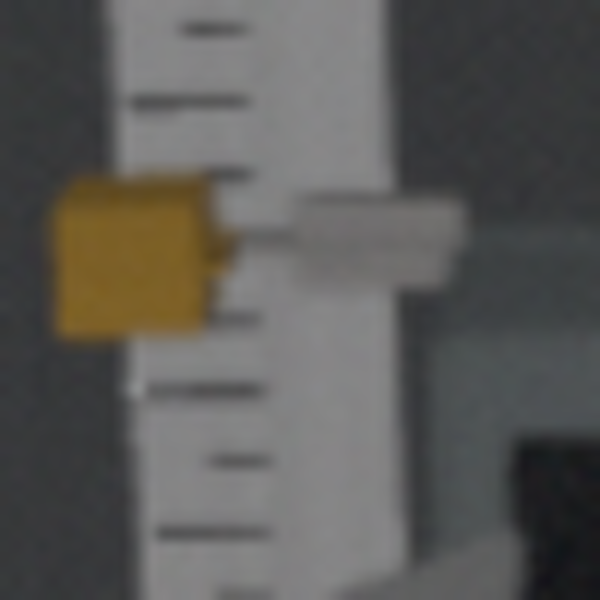

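Run:
```python
from h import *
import pickle
c=pickle.load(open("w3.pkl","rb"))
f=lambda x,y,z:onplane(c,[[265+(x-5.5)/12,180+(y-5.5)/12]],z)[0].round(4)
for n,a in dict(needle=(270,238,.02),bladetop=(380,193,.02),blademid=(380,245,.02),bladebot=(380,290,.02),ritop_b=(130,200,.0232),ritop_f=(130,340,.0232),tri=(228,250,.02),tri2=(228,250,.018)).items(): print(n,f(*a))
g=cloud(c)
print(g[194:206,[275,283,293,298]].round(4)[:,:,1:].tolist())
```

```text
needle [0.4962 0.117  0.02  ]
bladetop [0.5033 0.12   0.02  ]
blademid [0.5033 0.1165 0.02  ]
bladebot [0.5032 0.1135 0.02  ]
ritop_b [0.4878 0.1205 0.0232]
ritop_f [0.4874 0.1112 0.0232]
tri [0.4935 0.1162 0.02  ]
tri2 [0.4932 0.1156 0.018 ]
[[[0.1198, 0.0144], [0.12, 0.0154], [0.1196, 0.0139], [0.1191, 0.012]], [[0.1198, 0.0175], [0.1191, 0.0149], [0.1193, 0.0155], [0.1184, 0.0125]], [[0.1199, 0.0205], [0.1178, 0.0132], [0.1193, 0.0187], [0.1195, 0.0193]], [[0.1196, 0.0223], [0.1173, 0.0143], [0.119, 0.0202], [0.1189, 0.0199]], [[0.1188, 0.0223], [0.1164, 0.0139], [0.1181, 0.0198], [0.118, 0.0198]], [[0.1182, 0.0231], [0.1158, 0.015], [0.1177, 0.0214], [0.1173, 0.0198]], [[0.1173, 0.0227], [0.1158, 0.0176], [0.1168, 0.0209], [0.1168, 0.021]], [[0.1164, 0.0224], [0.1157, 0.02], [0.1164, 0.0223], [0.1161, 0.0213]], [[0.1157, 0.0226], [0.1151, 0.0206], [0.1146, 0.0192], [0.1146, 0.0191]], [[0.1149, 0.0226], [0.1125, 0.015], [0.1142, 0.0203], [0.1139, 0.0195]], [[0.1142, 0.0229], [0.1119, 0.0156], [0.1114, 0.014], [0.1105, 0.0112]], [[0.1136, 0.0235], [0.1106, 0.014], [0.1105, 0.0138], [0.1101, 0.0125]]]
```

Request:
{"api": "jog_arm", "payload": {"targets": [[1.0,[0,0,-0.05],0],[1.0,[0,0,-0.05],0],[1.0,[0,0,-0.05],0],[3.0,[0,0,-0.05],0],[3.0,[0,0,-0.05],0],[3.0,[0,0,-0.05],0],[3.0,[0,0,-0.05],0],[3.0,[0,-3,-0.05],0],[3.0,[0,-6,-0.05],0],[3.0,[0,-6,-0.05],0]]}}

```text
time_s: 6.5
ee_pos: [0.5222, 0.0951, 0.1302]
eef_rot: [-1.57, -0.006, -0.0]
force: [-0.1, 0.6, -0.1]
grip_width: 0.0301
```

Run:
```python
from h import *
print(tool()[:3,3],ctrl.get_obs()["grip_width"])
c=cam("wrist"); import pickle; pickle.dump(c,open("w4.pkl","wb"))
p=proj(c,[[.6207,.1501,.06],[.5,.1167,.02],[.4934,.116,.02]]).round(1); print(p)
u=p[0].astype(int); g=c["img"][u[1]-15:u[1]+16,u[0]-15:u[0]+16].mean(2); print((g[::2,::2]).astype(int))
save(c,"w4",(250,130,450,230),4)
```

```text
[0.52217361 0.09509062 0.13018869] 0.03008091080607764
[[437.8 150.4]
 [296.2 179.5]
 [289.6 180.3]]
[[108 113 110 112 111 108 111 111 110 111 110 100  81 221 201  72]
 [106 111 111 113 111 110 110 112 112 111 110  93  97 228 143  54]
 [107 111 111 112 112 110 109 112 108 111 110  98  92 223 172  84]
 [ 85 110 112 112 109 104  83  73  66  82 103 110  99 151 224 220]
 [ 77 109 111 110  82  44  33  34  35  35  45  85 109 106 127 158]
 [ 86 109 111  83  31  31  34  36  40  39  40  40  87 106 107 107]
 [106 110 105  37  29  36  38  42  45  47  42  43  53 104 108 108]
 [110 110  85  25  31  36  39  47  57  53  48  46  45  96 109 108]
 [109 110  68  26  34  37  43  53  71  67  55  46  46  94 107 108]
 [111 109  55  26  30  39  43  54  67  62  53  44  46  98 109 109]
 [110  71  29  39  31  37  39  46  52  48  47  43  62 106 108 109]
 [ 78  31  34  43  48  47  40  40  42  39  42  50  97 108 109 109]
 [ 29  37  38  48  69  67  43  39  40  40  57  95 108 109 106 109]
 [ 37  39  50  70  75  57  45  50  65  88 106 109 107 109 107 107]
 [ 39  47  67  76  58  43  57 104 109 110 111 111 107 109 108 109]
 [ 45  63  79  59  45  55 103 109 110 110 110 109 108 109 109 110]]
```

View pics/w4.png

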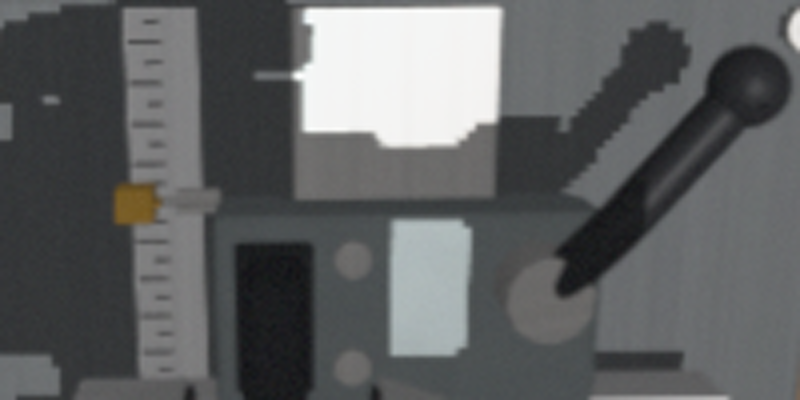

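Request:
{"api": "jog_arm", "payload": {"targets": [[3.0,[4,0,3],0],[3.0,[8,0,5.5],0],[3.0,[9.9,0,5.5],0],[3.0,[9.9,0,5.5],0],[3.0,[9.9,3,5.5],0],[3.0,[9.9,5.8,5.5],0],[3.0,[9.9,5.8,5.5],0],[3.0,[9.3,5.8,5.7],0]]}}

```text
time_s: 7.35
ee_pos: [0.6131, 0.1516, 0.0686]
eef_rot: [-1.571, 0.001, -0.001]
force: [0.2, -0.5, 0.3]
grip_width: 0.0298
```

Request:
{"api": "jog_arm", "payload": {"targets": [[3.0,[-1,0,0.4],0],[3.0,[-2,0,0.8],0],[3.0,[-3,0,1.0],0],[3.0,[-4,0,1.0],0],[3.0,[-5,0,0.7],0],[3.0,[-6,0,0.3],0],[3.0,[-6.7,0,-0.1],0],[3.0,[-7.2,0,-0.4],0],[3.0,[-7.3,0,-0.5],0],[3.0,[-7.3,0,-0.5],0]]}}

```text
time_s: 8.35
ee_pos: [0.5409, 0.1473, 0.0699]
eef_rot: [-1.57, -0.003, 0.0]
force: [0.7, 2.9, 3.0]
grip_width: 0.0301
```

Request:
{"api": "jog_arm", "payload": {"targets": [[3.0,[0.2,-4,0],0],[5.0,[0,-8,3],0],[5.0,[-1,-12,7],0],[5.0,[-2,-15,10],0],[5.0,[-2.5,-15,10],0],[5.0,[-2.5,-15,10],0],[5.0,[-2.5,-15,10],0],[5.0,[-2.5,-15,10],0]]}}

```text
time_s: 9.15
ee_pos: [0.5155, 0.246, 0.2173]
eef_rot: [-1.572, 0.002, -0.001]
force: [0.1, -0.1, -0.2]
grip_width: 0.0498
```

Run:
```python
from h import *
print(tool()[:3,3])
c=cam("wrist"); save(c,"w5",k=1.25); import pickle; pickle.dump(c,open("w5.pkl","wb"))
g=cloud(c); i=c["img"].astype(int)
z=g[:,:,2]; m=((z>.022)&(z<.036)&(g[:,:,1]>.25)&(g[:,:,1]<.5)&(i.min(2)>150)).astype(np.uint8)
m=cv2.morphologyEx(m,cv2.MORPH_OPEN,np.ones((3,3)))
n,l,s,ce=cv2.connectedComponentsWithStats(m)
for k in range(1,n):
    if s[k,4]<300: continue
    p=g[l==k]; r=cv2.minAreaRect((p[:,:2]*1000).astype(np.float32)); print(s[k],np.round(r[0],1),np.round(r[1],1),r[2],np.nanmedian(p[:,2]))
```

```text
[0.51551214 0.24596267 0.2173067 ]
[ 257    0   34  136 2898] [460.7 378.3] [149.6  25.5] 82.34232330322266 0.028708281278669256
[ 365    0   37  136 2932] [587.7 379.4] [148.5  25.8] 85.4701156616211 0.02862887184907617
[ 314   10   22  136 2881] [521.3 367.9] [ 24.6 149.7] 0.4620422124862671 0.028708751692400003
```

View pics/w5.png

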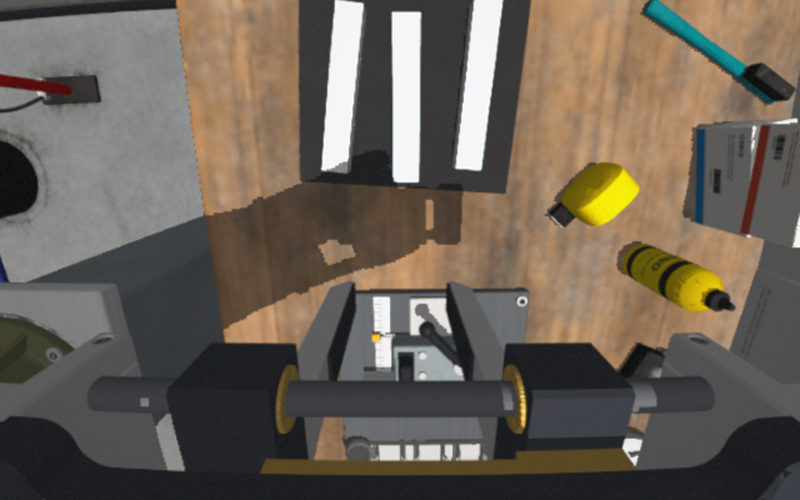

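Request:
{"api": "jog_arm", "payload": {"targets": [[5.0,[-2.5,4,5],0.13],[5.0,[-5,8,10],0.13],[5.0,[-5.5,11,13.2],0.13],[5.0,[-5.5,13,13.2],0.13],[5.0,[-5.5,13,13.2],0.13],[5.0,[-5.5,16,13.2],0.13],[5.0,[-5.5,18.5,13.2],0.13],[5.0,[-5.5,19.2,13.2],0.13],[5.0,[-5.5,19.2,13.2],0.13]]}}

```text
time_s: 10.1
ee_pos: [0.461, 0.3782, 0.0266]
eef_rot: [-1.571, 0.001, -0.131]
force: [0.1, 0.6, 0.0]
grip_width: 0.0501
```

Request:
{"api": "jog_arm", "payload": {"targets": [[2.0,[0,0,0],0],[2.0,[0,0,0],0],[2.0,[0,0,0],0],[2.0,[0,0,0],0],[2.0,[0,-0.5,0],0],[2.0,[0,-3,0],0],[2.0,[0,-6,0],0],[2.0,[0,-9,0],0],[2.0,[0,-10,0],0]], "grip_force": 30}}

```text
time_s: 11.0
ee_pos: [0.4613, 0.3797, 0.1297]
eef_rot: [-1.568, -0.003, -0.13]
force: [0.2, -0.2, -1.0]
grip_width: 0.0245
```

```bash
cat >> h.py <<'E'
def go(w,yaw=None):
    "print tool-frame shift cm and turn to reach world w (m)"
    T=tool(); s=T[:3,:3].T@(np.array(w)-T[:3,3])*100; y=np.arctan2(T[1,0],T[0,0])
    print("from",T[:3,3].round(4),"yaw",y.round(4),"shift",s.round(2),"turn",None if yaw is None else round(-(yaw-y),3))
def jig(x,y,z,o=(.553,-.012),a=.010):
    c,s=np.cos(a),np.sin(a); return np.array([o[0]+c*x-s*y,o[1]+s*x+c*y,z])
E
python3 -c "
from h import *
go(jig(-.052,-.005,.13),.01)"
```

```text
from [0.4613 0.3797 0.1297] yaw -0.1299 shift [  9.09  -0.12 -38.87] turn -0.14
```

Request:
{"api": "jog_arm", "payload": {"targets": [[2.0,[1,0,-4.5],-0.05],[2.0,[2,0,-9],-0.1],[2.0,[3,0,-13.5],-0.14],[2.0,[4,0,-18],-0.14],[2.0,[5,0,-22.5],-0.14],[2.0,[6,0,-27],-0.14],[2.0,[7.2,0,-31.5],-0.14],[2.0,[8.2,0,-35.5],-0.14],[2.0,[9.1,0,-38.9],-0.14],[2.0,[9.1,0,-38.9],-0.14]]}}

```text
time_s: 12.0
ee_pos: [0.5002, -0.0218, 0.1257]
eef_rot: [-1.571, 0.001, 0.006]
force: [-0.8, 0.3, -1.5]
grip_width: 0.0246
```

Run:
```python
from h import *
go(jig(-.052,-.005,.13),.01)
c=cam("wrist"); save(c,"w6",k=1.25); import pickle; pickle.dump(c,open("w6.pkl","wb"))
```

```text
from [ 0.5002 -0.0218  0.1257] yaw 0.0063 shift [ 0.09 -0.43  0.43] turn -0.004
```

View pics/w6.png

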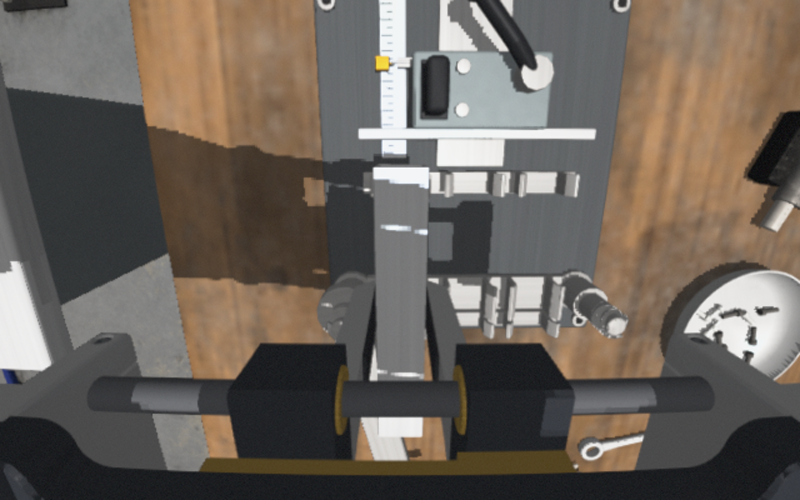

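Run:
```python
from h import *
import pickle
c=pickle.load(open("w6.pkl","rb"))
f=lambda x,y,z:onplane(c,[[x*.8-.1,y*.8-.1]],z)[0].round(4)
print("stud",f(616,323,.08),"exp",jig(.092,-.045,.08).round(4))
for n,a in dict(stopL=(359,139,.042),stopR=(595,138,.042),boltL=(326,3,.014),boltR=(621,3,.014),tubeL=(374,170,.128),tubeR=(429,170,.128)).items(): print(n,f(*a))
g=cloud(c)
print("stop face", [g[108:115,u,1:].round(4).tolist() for u in (400,)])
# wall tops in back cradle, row ~ y .03
for v in (146,):
  for u in range(340,470): 
    p=g[v,u]
    if p[2]>.030: print(u,p.round(4)*1000,end=' ')
print(); T=tool(); print("tube top",g[135:150:4,320].round(4).tolist(), g[140,300:346:5].round(4).tolist())
```

```text
stud [ 0.645  -0.0519  0.08  ] exp [ 0.6454 -0.0561  0.08  ]
stopL [0.4728 0.0641 0.042 ]
stopR [0.6323 0.0666 0.042 ]
boltL [0.4487 0.1554 0.014 ]
boltR [0.654  0.1591 0.014 ]
tubeL [0.489  0.0495 0.128 ]
tubeR [0.5134 0.0496 0.128 ]
stop face [[[0.0673, 0.0426], [0.0665, 0.041], [0.0657, 0.0422], [0.0649, 0.0423], [0.0645, 0.0188], [0.0636, 0.0195], [0.0627, 0.0179]]]
340 [511.9  44.  126.8] 341 [512.5  43.9 126.2] 342 [512.9  44.1 127.8] 343 [520.2  35.4  42.8] 344 [521.1  35.3  42.1] 356 [531.8  35.2  39.9] 357 [532.5  35.3  41.1] 358 [533.3  35.4  41.9] 359 [534.   35.5  42.8] 360 [535.1  35.3  41. ] 361 [536.4  35.1  38.3] 362 [537.   35.3  40. ] 363 [538.5  34.9  36.1] 393 [566.1  34.7  32.2] 394 [566.5  34.9  34. ] 395 [566.9  35.1  36. ] 396 [567.5  35.2  37.2] 397 [568.1  35.4  38.2] 398 [568.4  35.6  40.4] 399 [569.1  35.6  40.9] 400 [569.9  35.7  41.3] 401 [570.5  35.8  42.1] 402 [571.6  35.7  41.5] 403 [572.2  35.8  42.4] 415 [583.4  35.7  40.1] 416 [584.2  35.8  40.5] 417 [585.   35.8  40.5] 418 [585.1  36.   42.8] 419 [586.2  36.   42.3] 420 [588.   35.7  39.6] 421 [589.8  35.5  37. ] 450 [618.   35.3  32.4] 451 [618.3  35.5  33.8] 452 [618.7  35.6  34.7] 453 [618.8  35.8  36.5] 454 [619.7  35.8  36.5] 455 [620.   35.9  37.8] 456 [620.   36.1  39.7] 457 [620.7  36.2  40.2] 458 [621.1  36.3  41.1] 459 [622.2  36.3  40.8] 460 [622.5  36.4  41.9] 461 [623.   36.5  42.7] 462 [623.6  36.5  43.3] 
tube top [[0.5006, 0.05, 0.1273], [0.5006, 0.0478, 0.1277], [0.5006, 0.0455, 0.126], [0.5006, 0.0434, 0.1274]] [[0.4893, 0.0471, 0.1263], [0.4922, 0.0472, 0.1271], [0.495, 0.0472, 0.1271], [0.4978, 0.0473, 0.1273], [0.5006, 0.0473, 0.1272], [0.5034, 0.0473, 0.1269], [0.5062, 0.0472, 0.1257], [0.509, 0.0473, 0.1265], [0.5117, 0.0474, 0.1276], [0.5237, 0.0387, 0.0208]]
```

Request:
{"api": "jog_arm", "payload": {"targets": [[2.0,[0,2,1.0],-0.006],[2.0,[0,4,1.0],-0.006],[2.0,[0,5.5,1.0],-0.006],[2.0,[0,6,1.0],-0.006],[2.0,[0,6.5,1.0],-0.006],[2.0,[0,7,1.0],-0.006],[2.0,[0,7.5,1.0],-0.006],[2.0,[0,7.9,1.0],-0.006],[2.0,[0,7.9,1.0],-0.006]]}}

```text
time_s: 12.95
ee_pos: [0.5005, -0.0085, 0.0496]
eef_rot: [-1.571, -0.001, 0.016]
force: [-14.8, -0.4, 30.0]
grip_width: 0.0246
```

Request:
{"api": "jog_arm", "payload": {"targets": [[2.0,[-0.1,-0.3,0],0],[2.0,[-0.2,-0.3,0],0],[2.0,[-0.2,-0.3,0],0]]}}

```text
time_s: 13.25
ee_pos: [0.4983, -0.0085, 0.0505]
eef_rot: [-1.571, -0.001, 0.016]
force: [1.2, 0.2, -1.5]
grip_width: 0.0247
```

Run:
```python
from h import *
o=ctrl.get_obs(); print(o["force"].round(1),o["moment"].round(2),tool()[:3,3].round(4),o["eef_rot"])
c=cam("wrist"); save(c,"w7",k=1.25); import pickle; pickle.dump(c,open("w7.pkl","wb"))
```

```text
[ 1.2  0.2 -1.5] [-0.01 -0.09 -0.04] [ 0.4983 -0.0085  0.0505] [-1.57076875e+00 -6.40287092e-04  1.59828242e-02]
```

View pics/w7.png

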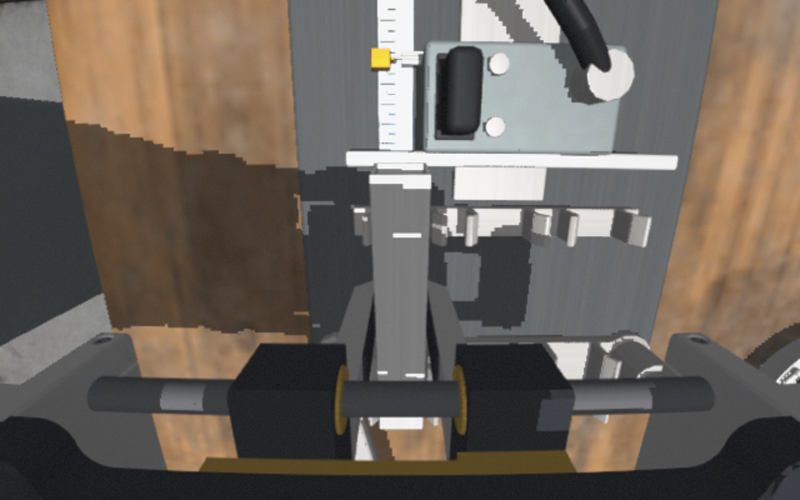

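Run:
```python
from h import *
import pickle
c=pickle.load(open("w7.pkl","rb"))
f=lambda x,y,z:onplane(c,[[x*.8-.1,y*.8-.1]],z)[0].round(4)
for n,a in dict(stopL=(347,165,.042),stopR=(677,168,.042),tubeL=(370,180,.053),tubeR=(431,180,.053),TL_=(393,178,.053)).items(): print(n,f(*a))
g=cloud(c)
for v in (182,):
  for u in range(275,530): 
    p=g[v,u]
    if p[2]>.030: print(u,(p*1000).round(1),end=' ')
print("\nstop",g[126:136,300,1:].round(4).tolist(),"\nalong tube",g[140:300:10,320].round(4).tolist())
for u in (300,320,340): print(g[146,u].round(4))
```

```text
stopL [0.4729 0.0641 0.042 ]
stopR [0.6326 0.0662 0.042 ]
tubeL [0.4846 0.0583 0.053 ]
tubeR [0.5118 0.0587 0.053 ]
TL_ [0.4949 0.0593 0.053 ]
290 [479.7  33.6  40.7] 291 [480.5  34.   42.6] 292 [481.1  33.8  41.7] 293 [481.7  33.8  41.6] 294 [482.3  33.8  41.4] 295 [482.8  33.6  40.4] 296 [483.5  33.8  41.4] 297 [486.   39.2  64.5] 298 [486.6  39.3  64.7] 299 [487.   39.   63.8] 300 [487.7  39.5  65.6] 301 [488.2  39.3  64.6] 302 [488.7  39.1  63.9] 303 [489.2  39.1  63.9] 304 [489.8  39.2  64.4] 305 [490.3  39.3  64.5] 306 [490.8  39.1  63.6] 307 [491.4  39.3  64.7] 308 [491.9  39.3  64.7] 309 [492.4  39.1  63.8] 310 [493.   39.5  65.3] 311 [493.5  39.5  65.1] 312 [494.1  39.5  65.2] 313 [494.6  39.1  63.5] 314 [495.1  39.2  64. ] 315 [495.7  39.3  64.3] 316 [496.2  39.4  64.9] 317 [496.7  39.3  64.1] 319 [497.8  39.4  64.5] 320 [498.3  39.5  65.1] 321 [498.9  39.2  63.7] 322 [499.4  39.5  65.1] 323 [500.   39.3  64.1] 324 [500.5  39.6  65.4] 325 [501.   39.4  64.3] 326 [501.6  39.3  63.9] 327 [502.1  39.5  64.6] 328 [502.6  39.5  64.9] 329 [503.2  39.3  63.9] 330 [503.7  39.7  65.
[... 2046 characters left out ...]
 [625.2  36.   40.9] 
stop [[0.0677, 0.0421], [0.0672, 0.0437], [0.0665, 0.0417], [0.066, 0.0422], [0.0655, 0.0442], [0.0651, 0.0473], [0.0647, 0.051], [0.0644, 0.0541], [0.0639, 0.0548], [0.0636, 0.0592]] 
along tube [[0.498, 0.0619, 0.0681], [0.4981, 0.0568, 0.0676], [0.4982, 0.0516, 0.0671], [0.4982, 0.046, 0.0653], [0.4983, 0.0406, 0.0649], [0.4984, 0.035, 0.0645], [0.4985, 0.0292, 0.064], [0.4986, 0.0227, 0.0619], [0.4987, 0.0167, 0.0621], [0.4988, 0.01, 0.0606], [0.4989, 0.0029, 0.0589], [0.499, -0.0038, 0.0586], [0.4991, -0.011, 0.0576], [0.4992, -0.0191, 0.0557], [0.4993, -0.0268, 0.0547], [0.4995, -0.0357, 0.0526]]
[0.4879 0.0587 0.0674]
[0.498  0.0588 0.0679]
[0.5082 0.0589 0.0672]
```

Request:
{"api": "jog_arm", "payload": {"targets": [[2.0,[0.1,0,0],0],[2.0,[0.18,0,0],0],[2.0,[0.18,0,0],0],[2.0,[0.18,0.3,0],0],[2.0,[0.18,0.6,0],0],[2.0,[0.18,0.7,0],0],[2.0,[0.18,0.7,0],0]], "grip_force": 10}}

```text
time_s: 14.0
ee_pos: [0.5002, -0.0086, 0.0441]
eef_rot: [-1.571, -0.0, 0.016]
force: [-5.0, -0.8, 10.7]
grip_width: 0.025
```

```bash
cat >> h.py <<'E'
def tubes(c,y0=-.09,y1=.07,show=True):
    g=cloud(c); 
    for xc in (.501,.553,.605):
        for y in (.055,.045,.03,.01):
            m=(abs(g[:,:,1]-y)<.002)&(g[:,:,2]>.04)&(abs(g[:,:,0]-xc)<.016)&(c["img"].min(2)>60)
            if m.sum()>10: p=g[m]; print(xc,y,"x",np.percentile(p[:,0],[1,99]).round(4),"z",np.median(p[:,2]).round(4),end=" | ")
        print()
E
python3 - <<'E'
from h import *
o=ctrl.get_obs(); print(o["force"].round(1),tool()[:3,3].round(4))
c=cam("wrist"); tubes(c)
E
```

```text
[-5.  -0.8 10.7] [ 0.5002 -0.0086  0.0441]
0.501 0.055 x [0.4876 0.5123] z 0.0664 | 0.501 0.045 x [0.488  0.5123] z 0.0648 | 0.501 0.03 x [0.4881 0.5126] z 0.0625 | 0.501 0.01 x [0.4889 0.5129] z 0.0594 |
```

Request:
{"api": "jog_arm", "payload": {"targets": [[2.0,[-0.05,0,-0.3],0],[2.0,[-0.05,0,-0.6],0],[2.0,[-0.05,0,-0.9],0],[2.0,[-0.05,0,-0.9],0],[3.2,[-0.05,0,-0.9],0],[3.2,[-0.05,0,-0.9],0],[3.2,[-0.05,-0.1,-0.9],0]]}}

```text
time_s: 14.75
ee_pos: [0.4996, -0.0175, 0.0444]
eef_rot: [-1.571, 0.0, 0.016]
force: [0.3, -0.6, 0.0]
grip_width: 0.0314
```

Run:
```python
from h import *
o=ctrl.get_obs(); print(o["force"].round(1),tool()[:3,3].round(4))
c=cam("wrist"); tubes(c); import pickle; pickle.dump(c,open("w8.pkl","wb"))
g=cloud(c); u=int(proj(c,[[.5,.06,.045]])[0,0]); print([ (v,g[v,u].round(4).tolist()) for v in range(110,190,4)])
```

```text
[ 0.3 -0.6  0. ] [ 0.4996 -0.0175  0.0444]
0.501 0.055 x [0.4875 0.5114] z 0.0455 | 0.501 0.045 x [0.4875 0.5119] z 0.0456 | 0.501 0.03 x [0.4874 0.5118] z 0.0456 | 0.501 0.01 x [0.4853 0.5164] z 0.1405 | 
0.553 0.01 x [0.5372 0.5684] z 0.1408 | 

[(110, [0.4996, 0.0678, 0.0421]), (114, [0.4996, 0.0656, 0.0421]), (118, [0.4997, 0.0633, 0.0148]), (122, [0.4998, 0.0607, 0.0125]), (126, [0.4998, 0.0582, 0.0142]), (130, [0.4997, 0.057, 0.0453]), (134, [0.4998, 0.0549, 0.0461]), (138, [0.4998, 0.0527, 0.0459]), (142, [0.4999, 0.0504, 0.0456]), (146, [0.4999, 0.0482, 0.0449]), (150, [0.4999, 0.0459, 0.0449]), (154, [0.5, 0.0436, 0.0448]), (158, [0.5, 0.0414, 0.0456]), (162, [0.5, 0.0392, 0.0459]), (166, [0.5001, 0.0369, 0.0459]), (170, [0.5001, 0.0347, 0.0465]), (174, [0.5001, 0.032, 0.0449]), (178, [0.5002, 0.03, 0.0465]), (182, [0.5002, 0.0274, 0.0455]), (186, [0.5003, 0.0249, 0.0452])]
```

Request:
{"api": "jog_arm", "payload": {"targets": [[2.0,[0.02,0,0],0],[2.0,[0.02,0,0],0],[2.0,[0.02,0,0],0],[2.0,[0.02,0,0.3],0],[2.0,[0.02,0,0.5],0],[2.0,[0.02,0,0.65],0],[2.0,[0.02,0,0.75],0],[2.0,[0.02,0,0.82],0],[2.0,[0.02,0,0.82],0]], "grip_force": 7}}

```text
time_s: 15.7
ee_pos: [0.4998, -0.01, 0.0445]
eef_rot: [-1.572, -0.0, 0.016]
force: [-0.5, -9.5, 0.4]
grip_width: 0.0249
```

Run:
```python
from h import *
o=ctrl.get_obs(); print(o["force"].round(1),tool()[:3,3].round(4))
c=cam("wrist"); tubes(c); import pickle; pickle.dump(c,open("w8.pkl","wb"))
g=cloud(c); u=int(proj(c,[[.5,.06,.045]])[0,0]); print([ (v,g[v,u].round(4).tolist()) for v in range(110,150,2)])
i=c["img"]; cv2.imwrite("pics/w8.png",cv2.resize(i[20:200,240:480,::-1],None,fx=3,fy=3))
```

```text
[-0.5 -9.5  0.4] [ 0.4998 -0.01    0.0445]
0.501 0.055 x [0.4877 0.5119] z 0.0456 | 0.501 0.045 x [0.4876 0.5123] z 0.0456 | 0.501 0.03 x [0.4882 0.5123] z 0.0456 | 0.501 0.01 x [0.4881 0.5127] z 0.0455 | 


[(110, [0.4992, 0.0757, 0.0137]), (112, [0.4992, 0.0745, 0.0136]), (114, [0.4992, 0.0732, 0.0146]), (116, [0.4992, 0.0719, 0.0143]), (118, [0.4993, 0.0709, 0.0422]), (120, [0.4993, 0.0698, 0.0431]), (122, [0.4993, 0.0687, 0.0421]), (124, [0.4993, 0.0676, 0.0422]), (126, [0.4994, 0.0665, 0.042]), (128, [0.4994, 0.0654, 0.0424]), (130, [0.4994, 0.0643, 0.0418]), (132, [0.4994, 0.0634, 0.0453]), (134, [0.4994, 0.0623, 0.0452]), (136, [0.4994, 0.0612, 0.0452]), (138, [0.4995, 0.06, 0.0449]), (140, [0.4995, 0.059, 0.0458]), (142, [0.4995, 0.0578, 0.0453]), (144, [0.4995, 0.0568, 0.0457]), (146, [0.4995, 0.0558, 0.0471]), (148, [0.4995, 0.0546, 0.0465])]
```

Request:
{"api": "jog_arm", "payload": {"targets": [[3.2,[0,0,0],0],[3.2,[0,0,0],0],[3.2,[0,0,-0.1],0],[3.2,[0,-3,-0.1],0],[3.4,[0,-7,-0.1],0],[4.5,[0.5,-10,4],0],[5.0,[1,-10.5,9],0],[5.0,[1.5,-10.5,14],0.008],[5.0,[2,-10.5,19],0.008],[5.0,[2.5,-10.5,24],0.008]], "grip_force": 30}}

```text
time_s: 16.75
ee_pos: [0.5204, 0.2311, 0.1496]
eef_rot: [-1.571, -0.0, 0.008]
force: [1.7, -1.9, 0.0]
grip_width: 0.0494
```

Run:
```python
from h import *
go([.5213,.3679,.026],.008)
c=cam("wrist"); import pickle; pickle.dump(c,open("w9.pkl","wb"))
```

```text
from [0.5204 0.2311 0.1496] yaw 0.0081 shift [ 0.2  12.36 13.68] turn 0.0
```

Request:
{"api": "jog_arm", "payload": {"targets": [[5.0,[0.1,0,5],0],[5.0,[0.1,1,10],0],[5.0,[0.1,4,13.7],0],[5.0,[0.1,6,13.7],0],[5.0,[0.1,9,13.7],0],[5.0,[0.1,11.5,13.7],0],[5.0,[0.1,12.3,13.7],0],[5.0,[0.1,12.3,13.7],0],[2.0,[0.1,12.3,13.7],0],[2.0,[0.1,12.3,13.7],0]]}}

```text
time_s: 17.8
ee_pos: [0.5213, 0.3663, 0.0281]
eef_rot: [-1.57, -0.002, 0.008]
force: [0.4, 0.0, 0.5]
grip_width: 0.037
```

Request:
{"api": "jog_arm", "payload": {"targets": [[2.0,[0,0,0],0],[2.0,[0,0,0],0],[2.0,[0,-1,0],0],[2.0,[0,-4,0],0],[2.0,[0,-8,0],0],[2.0,[0,-11,-4],0],[2.0,[0.5,-11,-8.5],0],[2.0,[1,-11,-13],0],[2.0,[1.5,-11,-17.5],0],[2.0,[2.0,-11,-22],0]]}}

```text
time_s: 18.8
ee_pos: [0.5423, 0.1444, 0.1373]
eef_rot: [-1.571, -0.001, 0.008]
force: [0.2, 0.2, -1.8]
grip_width: 0.025
```

Run:
```python
from h import *
print(ctrl.get_obs()["grip_width"])
go(list(jig(0,-.0055,.13)[:2])+[.13],.013)
```

```text
0.024970937971351387
from [0.5423 0.1444 0.1373] yaw 0.0082 shift [  0.95   0.73 -16.19] turn -0.005
```

Request:
{"api": "jog_arm", "payload": {"targets": [[2.0,[0.3,0,-4.5],0],[2.0,[0.6,0,-9],-0.005],[2.0,[0.9,0,-13],-0.005],[2.0,[0.95,0,-16.4],-0.005],[2.0,[0.95,2,-16.4],-0.005],[2.0,[0.95,4,-16.4],-0.005],[2.0,[0.95,5,-16.4],-0.005],[2.0,[0.95,5,-16.4],-0.005]]}}

```text
time_s: 19.6
ee_pos: [0.5526, -0.0177, 0.0857]
eef_rot: [-1.571, 0.002, 0.013]
force: [-0.5, 0.1, -1.3]
grip_width: 0.0244
```

```bash
cat >> h.py <<'E'
def ahead(c):
    "held tube: top profile near its front, and stop"
    T=tool(); g=cloud(c); x=T[0,3]
    for y in np.arange(.02,.075,.004):
        m=(abs(g[:,:,1]-y)<.001)&(g[:,:,2]>T[2,3]-.012)&(g[:,:,2]<T[2,3]+.03)&(abs(g[:,:,0]-x)<.02)
        if m.sum()>8: p=g[m]; print("y",y.round(3),"x",np.percentile(p[:,0],[2,98]).round(4),"z",np.median(p[:,2]).round(4))
E
python3 - <<'E'
from h import *
print(tool()[:3,3]); c=cam("wrist"); ahead(c); import pickle; pickle.dump(c,open("w9.pkl","wb"))
print(jig(0,.05,0),jig(0,.03,0))
E
```

```text
[ 0.55261371 -0.01768224  0.08574156]
y 0.02 x [0.5414 0.5652] z 0.087
y 0.024 x [0.5415 0.5648] z 0.087
y 0.028 x [0.5412 0.565 ] z 0.0869
y 0.032 x [0.5412 0.5655] z 0.0868
y 0.036 x [0.5406 0.5649] z 0.0871
y 0.04 x [0.5407 0.5652] z 0.087
y 0.044 x [0.5412 0.5646] z 0.0869
y 0.048 x [0.5412 0.5649] z 0.0869
y 0.052 x [0.5409 0.5648] z 0.087
y 0.056 x [0.5413 0.5649] z 0.087
[0.55250001 0.0379975  0.        ] [0.5527    0.0179985 0.       ]
```

Request:
{"api": "jog_arm", "payload": {"targets": [[2.0,[-0.05,1,0],0],[2.0,[-0.05,2,0],0],[2.0,[-0.05,2.5,0],0],[2.0,[-0.05,3,0],0],[2.0,[-0.05,3.5,0],0],[2.0,[-0.05,4.0,0],0],[2.0,[-0.05,4.0,0],0]]}}

```text
time_s: 20.35
ee_pos: [0.5524, -0.0178, 0.0458]
eef_rot: [-1.571, 0.001, 0.013]
force: [-0.4, 0.2, -0.9]
grip_width: 0.025
```

Request:
{"api": "jog_arm", "payload": {"targets": [[2.0,[0,0,0],0],[2.0,[0,0,0.3],0],[2.0,[0,0,0.5],0],[2.0,[0,0,0.6],0],[2.0,[0,0,0.65],0],[2.0,[0,0,0.65],0]], "grip_force": 7}}

```text
time_s: 20.95
ee_pos: [0.5527, -0.0119, 0.0467]
eef_rot: [-1.572, -0.0, 0.013]
force: [-1.3, -4.9, -0.1]
grip_width: 0.0248
```

Request:
{"api": "jog_arm", "payload": {"targets": [[2.0,[0,0.2,0],0],[2.0,[0,0.3,0],0],[2.0,[0,0.3,0.1],0],[2.0,[0,0.3,0.2],0],[2.0,[0,0.3,0.2],0]]}}

```text
time_s: 21.45
ee_pos: [0.5529, -0.0102, 0.0438]
eef_rot: [-1.572, -0.001, 0.013]
force: [-0.4, -8.7, 2.1]
grip_width: 0.025
```

Run:
```python
from h import *
print(ctrl.get_obs()["force"]);c=cam("wrist"); ahead(c);  import pickle; pickle.dump(c,open("w10.pkl","wb"))
g=cloud(c); u=int(proj(c,[[.553,.06,.045]])[0,0]); print([ (v,g[v,u].round(4)[1:].tolist()) for v in range(116,146,2)])
```

```text
[-0.36774521 -8.66439069  2.1237149 ]
y 0.02 x [0.5417 0.5654] z 0.0456
y 0.024 x [0.5414 0.5652] z 0.0455
y 0.028 x [0.5342 0.5717] z 0.0451
y 0.032 x [0.5341 0.5722] z 0.0452
y 0.036 x [0.5335 0.572 ] z 0.0451
y 0.04 x [0.5336 0.5718] z 0.0452
y 0.044 x [0.5415 0.5654] z 0.0455
y 0.048 x [0.5411 0.5653] z 0.0457
y 0.052 x [0.5415 0.5651] z 0.0456
y 0.056 x [0.5416 0.565 ] z 0.0456
y 0.06 x [0.5405 0.565 ] z 0.0456
y 0.064 x [0.5351 0.5696] z 0.0452
y 0.068 x [0.5336 0.5722] z 0.0426
y 0.072 x [0.5338 0.572 ] z 0.0442
[(116, [0.0719, 0.0442]), (118, [0.0708, 0.0426]), (120, [0.0697, 0.0428]), (122, [0.0686, 0.0422]), (124, [0.0675, 0.0425]), (126, [0.0664, 0.0428]), (128, [0.0653, 0.0429]), (130, [0.0643, 0.0446]), (132, [0.0633, 0.0461]), (134, [0.0622, 0.0463]), (136, [0.0611, 0.0455]), (138, [0.06, 0.0456]), (140, [0.0589, 0.0456]), (142, [0.0577, 0.0447]), (144, [0.0566, 0.0449])]
```

Request:
{"api": "jog_arm", "payload": {"targets": [[3.2,[0,0,0],0],[3.2,[0,0,0],0],[3.2,[0,0,-0.1],0],[3.2,[0,-3,-0.1],0],[3.4,[0,-7,-0.1],0],[4.5,[0.8,-10,4],0],[5.0,[1.5,-10.5,9],0.05],[5.0,[2,-10.5,14],0.092],[5.0,[2.8,-10.5,19],0.092],[5.0,[3.4,-10.5,24],0.092]], "grip_force": 30}}

```text
time_s: 22.5
ee_pos: [0.583, 0.2301, 0.1486]
eef_rot: [-1.571, -0.0, -0.079]
force: [-0.0, -0.0, 0.1]
grip_width: 0.0502
```

Run:
```python
from h import *
go([.5877,.3799,.026],-.079)
c=cam("wrist"); g=cloud(c); import pickle; pickle.dump(c,open("w11.pkl","wb"))
m=((g[:,:,2]>.022)&(g[:,:,2]<.036)&(g[:,:,1]>.25)&(g[:,:,1]<.5)&(g[:,:,0]>.54)&(g[:,:,0]<.64)&(c["img"].min(2)>120))
m=cv2.morphologyEx(m.astype(np.uint8),cv2.MORPH_OPEN,np.ones((3,3)))>0
print(m.sum(),cv2.minAreaRect((g[m][:,:2]*1000).astype(np.float32)))
```

```text
from [0.583  0.2301 0.1486] yaw -0.079 shift [-0.71 12.26 14.97] turn 0.0
3350 ((586.2725830078125, 359.20330810546875), (106.97940063476562, 25.360828399658203), 85.06340026855469)
```

Request:
{"api": "jog_arm", "payload": {"targets": [[5.0,[-0.3,0,5],0.004],[5.0,[-0.5,1,10],0.004],[5.0,[-0.7,4,15.0],0.004],[5.0,[-0.7,6,15.0],0.004],[5.0,[-0.7,9,15.0],0.004],[5.0,[-0.7,11.5,15.0],0.004],[5.0,[-0.7,12.3,15.0],0.004],[5.0,[-0.7,12.3,15.0],0.004],[2.0,[-0.7,12.3,15.0],0.004],[2.0,[-0.7,12.3,15.0],0.004]]}}

```text
time_s: 23.55
ee_pos: [0.5884, 0.3782, 0.0266]
eef_rot: [-1.57, -0.001, -0.083]
force: [0.3, 0.4, 0.7]
grip_width: 0.0376
```

Request:
{"api": "jog_arm", "payload": {"targets": [[2.0,[0,0,0],0],[2.0,[0,0,0],0],[2.0,[0,-1,0],0],[2.0,[0,-4,0],0],[2.0,[0,-8,0],0],[2.0,[0.3,-11,-4],-0.04],[2.0,[0.9,-11,-8.5],-0.09],[2.0,[1.6,-11,-13],-0.096],[2.0,[2.3,-11,-17.5],-0.096],[2.0,[3.0,-11,-22],-0.096]]}}

```text
time_s: 24.55
ee_pos: [0.5994, 0.1545, 0.1363]
eef_rot: [-1.571, -0.001, 0.013]
force: [0.5, -0.5, -0.3]
grip_width: 0.0248
```

Run:
```python
from h import *
print(ctrl.get_obs()["grip_width"])
go(list(jig(.052,-.0055,.13)[:2])+[.13],.013)
```

```text
0.02481289576869112
from [0.5994 0.1545 0.1363] yaw 0.0132 shift [  0.33   0.63 -17.15] turn 0.0
```

Request:
{"api": "jog_arm", "payload": {"targets": [[2.0,[0.1,0,-4.5],0],[2.0,[0.2,0,-9],0],[2.0,[0.3,0,-13.5],0],[2.0,[0.33,0,-17.2],0],[2.0,[0.33,2,-17.2],0],[2.0,[0.33,4,-17.2],0],[2.0,[0.33,5,-17.2],0],[2.0,[0.33,5,-17.2],0]]}}

```text
time_s: 25.35
ee_pos: [0.6046, -0.0155, 0.0846]
eef_rot: [-1.571, 0.002, 0.013]
force: [0.0, -0.5, -1.3]
grip_width: 0.0246
```

Run:
```python
from h import *
print(tool()[:3,3]); c=cam("wrist"); ahead(c)
```

```text
[ 0.60458795 -0.01551648  0.08461331]
y 0.02 x [0.5935 0.6169] z 0.0872
y 0.024 x [0.593  0.6167] z 0.087
y 0.028 x [0.5932 0.6165] z 0.0871
y 0.032 x [0.593  0.6169] z 0.087
y 0.036 x [0.5932 0.6173] z 0.0871
y 0.04 x [0.5932 0.6167] z 0.0871
y 0.044 x [0.5933 0.6169] z 0.0871
y 0.048 x [0.5928 0.6168] z 0.0872
y 0.052 x [0.5922 0.6162] z 0.0871
y 0.056 x [0.5925 0.6161] z 0.0871
y 0.06 x [0.5928 0.6163] z 0.0871
```

Request:
{"api": "jog_arm", "payload": {"targets": [[2.0,[-0.06,0,-0.3],0],[2.0,[-0.06,2,-0.3],0],[2.0,[-0.06,2.5,-0.3],0],[2.0,[-0.06,3,-0.3],0],[2.0,[-0.06,3.5,-0.3],0],[2.0,[-0.06,4.0,-0.3],0],[2.0,[-0.06,4.25,-0.3],0],[2.0,[-0.06,4.25,-0.3],0]]}}

```text
time_s: 26.2
ee_pos: [0.6047, -0.0187, 0.0432]
eef_rot: [-1.571, -0.0, 0.013]
force: [0.3, -0.5, -2.1]
grip_width: 0.0247
```

Request:
{"api": "jog_arm", "payload": {"targets": [[2.0,[0,0,0],0],[2.0,[0,0,0.3],0],[2.0,[0,0,0.5],0],[2.0,[0,0,0.7],0],[2.0,[0,0,0.8],0],[2.0,[0,0,0.8],0]], "grip_force": 7}}

```text
time_s: 26.8
ee_pos: [0.6045, -0.0112, 0.0431]
eef_rot: [-1.572, -0.0, 0.013]
force: [-0.7, -5.2, 1.1]
grip_width: 0.0247
```

Run:
```python
from h import *
c=cam("wrist"); ahead(c)
g=cloud(c); u=int(proj(c,[[.605,.06,.045]])[0,0]); print([ (v,g[v,u].round(4)[1:].tolist()) for v in range(116,146,2)])
```

```text
y 0.02 x [0.5934 0.6169] z 0.0455
y 0.024 x [0.5935 0.6168] z 0.0455
y 0.028 x [0.5857 0.6238] z 0.045
y 0.032 x [0.5858 0.6237] z 0.0452
y 0.036 x [0.5858 0.6234] z 0.0451
y 0.04 x [0.5854 0.6233] z 0.0452
y 0.044 x [0.5928 0.6166] z 0.0455
y 0.048 x [0.5927 0.6164] z 0.0455
y 0.052 x [0.5928 0.6163] z 0.0457
y 0.056 x [0.5927 0.6164] z 0.0457
y 0.06 x [0.5927 0.6165] z 0.0456
y 0.064 x [0.5924 0.6164] z 0.0455
y 0.068 x [0.5853 0.6238] z 0.0427
y 0.072 x [0.5851 0.6237] z 0.0428
[(116, [0.0708, 0.0419]), (118, [0.0697, 0.0429]), (120, [0.0687, 0.0435]), (122, [0.0676, 0.0429]), (124, [0.0664, 0.041]), (126, [0.0654, 0.0416]), (128, [0.0644, 0.0462]), (130, [0.0633, 0.0445]), (132, [0.0623, 0.0462]), (134, [0.0612, 0.0464]), (136, [0.0601, 0.0463]), (138, [0.059, 0.0451]), (140, [0.0579, 0.0459]), (142, [0.0568, 0.0459]), (144, [0.0557, 0.0451])]
```

Request:
{"api": "jog_arm", "payload": {"targets": [[2.0,[0,0,0.12],0],[2.0,[0,0,0.17],0],[2.0,[0,0,0.17],0],[3.2,[0,0,0.1],0],[3.2,[0,0,0.1],0],[3.2,[0,0,0.1],0],[3.2,[0,-4,0],0],[3.2,[0,-8,0],0],[3.2,[-1,-12,-3],0],[3.2,[-2,-15,-6],0]]}}

```text
time_s: 27.85
ee_pos: [0.5853, -0.0709, 0.1954]
eef_rot: [-1.571, -0.002, 0.015]
force: [-0.0, 0.0, -0.2]
grip_width: 0.0318
```

Request:
{"api": "jog_arm", "payload": {"targets": [[2.0,[-1,-1,-4],0],[1.0,[-2,-2,-7],0],[1.0,[-4,-3,-11],0],[1.0,[-6,-3,-14],0],[1.0,[-6,-3,-14],0],[1.0,[-6,-3,-14],0],[1.0,[-6,-3,-14],0]]}}

```text
time_s: 28.55
ee_pos: [0.5275, -0.2109, 0.2229]
eef_rot: [-1.571, -0.0, 0.014]
force: [0.7, 0.1, 0.2]
grip_width: 0.0102
```

Run:
```python
from h import *
print(tool()[:3,3]); c=cam("wrist"); save(c,"w12",k=1.25); import pickle; pickle.dump(c,open("w12.pkl","wb"))
```

```text
[ 0.5275029  -0.21090327  0.22286385]
```

View pics/w12.png

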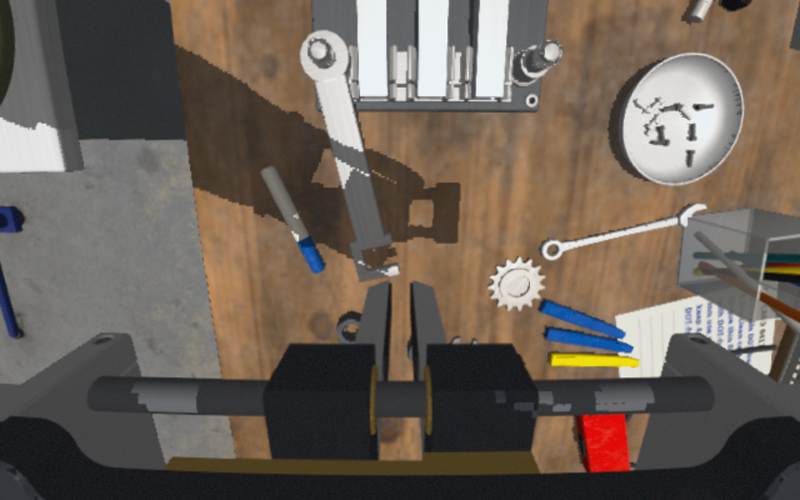

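Run:
```python
from h import *
import pickle
c=pickle.load(open("w12.pkl","rb"))
f=lambda x,y,z:onplane(c,[[x*.8-.1,y*.8-.1]],z)[0].round(4)
print("studN",f(321,47,.08),"far",f(552,51,.08),"exp",jig(-.092,-.045,.08).round(4),jig(.092,-.045,.08).round(4))
g=cloud(c); m=(abs(g[:,:,2]-.058)<.003)&(g[:,:,1]<-.07)&(g[:,:,0]<.56)&(g[:,:,1]>-.23)
p=g[m]; 
for y in (-.1,-.12,-.14,-.16,-.18,-.2): 
    q=p[abs(p[:,1]-y)<.004]; print(y,len(q),np.percentile(q[:,0],[2,98]).round(4) if len(q) else '')
for b,(x0,y0,x1,y1) in dict(N=(228,10,290,75),F=(400,20,460,75)).items():
    q=g[y0:y1,x0:x1].reshape(-1,3); q=q[(q[:,2]>.077)&(q[:,2]<.086)]; print(b,len(q),np.nanmedian(q,0).round(4),(q.min(0)+q.max(0))/2)
```

```text
studN [ 0.4638 -0.0545  0.08  ] far [ 0.6464 -0.0541  0.08  ] exp [ 0.4615 -0.0579  0.08  ] [ 0.6454 -0.0561  0.08  ]
-0.1 207 [0.4578 0.486 ]
-0.12 197 [0.4633 0.4903]
-0.14 181 [0.4673 0.4955]
-0.16 176 [0.4724 0.4999]
-0.18 171 [0.4774 0.5044]
-0.2 166 [0.4822 0.5091]
N 209 [ 0.4616 -0.0569  0.081 ] [ 0.46231981 -0.05675928  0.08036053]
F 220 [ 0.6453 -0.0551  0.0804] [ 0.64436561 -0.0547115   0.0799777 ]
```

Run:
```python
from h import *
P=np.array([.4617,-.0568]); a=.014
def pos(s,e=0): 
    d=.014+.0125*abs(np.sin(s))+.008*np.cos(s)+e
    return P+.11*np.array([np.cos(s),-np.sin(s)])+d*np.array([-np.sin(s),-np.cos(s)])
st=pos(1.337,.008); go([*st,.10]); go([*st,.068])
for s in np.linspace(1.337,-.0104,17):
    w=pos(s)-st; print(round(s,2),pos(s).round(4),"sh",np.round([100*(w[0]*np.cos(a)+w[1]*np.sin(a)),100*(-w[0]*np.sin(a)+w[1]*np.cos(a))],2))
```

```text
from [ 0.5276 -0.2107  0.2228] yaw 0.0143 shift [-7.49 12.28  3.96] turn None
from [ 0.5276 -0.2107  0.2228] yaw 0.0143 shift [-7.49 15.48  3.96] turn None
1.34 [ 0.4599 -0.1703] sh [0.78 0.17]
1.25 [ 0.4691 -0.1702] sh [1.7  0.18]
1.17 [ 0.4784 -0.1692] sh [2.63 0.26]
1.08 [ 0.4877 -0.1675] sh [3.56 0.42]
1.0 [ 0.4968 -0.1649] sh [4.48 0.66]
0.92 [ 0.5059 -0.1616] sh [5.39 0.98]
0.83 [ 0.5146 -0.1574] sh [6.27 1.39]
0.75 [ 0.5231 -0.1524] sh [7.12 1.88]
0.66 [ 0.5311 -0.1466] sh [7.93 2.44]
0.58 [ 0.5387 -0.14  ] sh [8.7  3.09]
0.49 [ 0.5457 -0.1328] sh [9.41 3.81]
0.41 [ 0.552  -0.1249] sh [10.05  4.59]
0.33 [ 0.5577 -0.1163] sh [10.63  5.44]
0.24 [ 0.5625 -0.1072] sh [11.13  6.34]
0.16 [ 0.5666 -0.0977] sh [11.55  7.29]
0.07 [ 0.5697 -0.0877] sh [11.87  8.27]
-0.01 [ 0.5719 -0.0778] sh [12.11  9.27]
```

Request:
{"api": "jog_arm", "payload": {"targets": [[0.5,[-4,4,2],0],[0,[-7.5,8,4.0],0],[0,[-7.5,11,4.0],0],[0,[-7.5,13,4.0],0],[0,[-7.5,15.4,4.0],0],[0,[-7.5,15.4,4.0],0],[0,[-7.5,15.4,4.0],0]]}}

```text
time_s: 29.3
ee_pos: [0.452, -0.1722, 0.0694]
eef_rot: [-1.571, 0.0, 0.014]
force: [-1.3, -0.5, 0.2]
grip_width: 0.0003
```

Request:
{"api": "jog_arm", "payload": {"targets": [[0,[0.8,0,0.1],0],[0,[1.7,0,0.2],0],[0,[2.6,0,0.3],0],[0,[3.5,0,0.4],0],[0,[4.5,0,0.7],0],[0,[5.4,0,1.0],0],[0,[6.3,0,1.4],0],[0,[7.1,0,1.9],0],[0,[7.9,0,2.5],0],[0,[8.7,0,3.1],0]]}}

```text
time_s: 30.3
ee_pos: [0.5388, -0.1403, 0.0695]
eef_rot: [-1.571, 0.0, 0.013]
force: [-4.8, -1.4, 2.7]
grip_width: 0.0005
```

Request:
{"api": "jog_arm", "payload": {"targets": [[0,[0.7,0,0.7],0],[0,[1.4,0,1.5],0],[0,[1.9,0,2.4],0],[0,[2.4,0,3.3],0],[0,[2.8,0,4.2],0],[0,[3.0,0,4.8],0],[0,[3.2,0,5.3],0],[0,[3.3,0,5.8],0],[0,[3.4,0,6.2],0],[0,[3.4,0,6.2],0]]}}

```text
time_s: 31.3
ee_pos: [0.5712, -0.08, 0.0693]
eef_rot: [-1.574, 0.0, 0.013]
force: [-6.3, -18.6, 2.7]
grip_width: 0.0005
```

Request:
{"api": "jog_arm", "payload": {"targets": [[0,[0,0,0.1],0],[0,[0,0,0.1],0],[0,[0,0,0.1],0]]}}

```text
time_s: 31.6
ee_pos: [0.5712, -0.0799, 0.0693]
eef_rot: [-1.575, 0.0, 0.012]
force: [-6.3, -22.8, 1.3]
grip_width: 0.0009
```

Request:
{"api": "jog_arm", "payload": {"targets": [[0,[0,0,-1],0],[0,[0,-3,-2],0],[0,[0,-7,-4],0],[0,[0,-11,-6],0],[0,[0,-15,-8],0],[0,[0,-15,-8],0],[0,[0,-15,-8],0]]}}

```text
time_s: 32.3
ee_pos: [0.5727, -0.1571, 0.2194]
eef_rot: [-1.571, -0.002, 0.012]
force: [0.4, 0.2, -0.6]
grip_width: 0.0004
```

Run:
```python
from h import *
print(tool()[:3,3]); c=cam("wrist"); save(c,"w13",k=1.25); import pickle; pickle.dump(c,open("w13.pkl","wb"))
g=cloud(c); m=(abs(g[:,:,2]-.058)<.004)&(g[:,:,1]<0)&(g[:,:,1]>-.12)
p=g[m]
for x in (.49,.51,.53,.55,.57,.59,.61,.62): 
    q=p[abs(p[:,0]-x)<.003]; print(x,len(q),np.percentile(q[:,1],[3,97]).round(4) if len(q) else '')
for n,w in dict(N=(.4617,-.0568),F=(.6452,-.0549)).items():
    q=g.reshape(-1,3); q=q[(q[:,2]>.077)&(q[:,2]<.086)&(np.hypot(q[:,0]-w[0],q[:,1]-w[1])<.02)]; print(n,len(q),np.median(q,0).round(4),((q.min(0)+q.max(0))/2).round(4))
```

```text
[ 0.57268171 -0.15714856  0.21936586]
0.49 145 [-0.0694 -0.0437]
0.51 141 [-0.0692 -0.0435]
0.53 138 [-0.0691 -0.0432]
0.55 155 [-0.0689 -0.0431]
0.57 130 [-0.0687 -0.0429]
0.59 144 [-0.0681 -0.0425]
0.61 144 [-0.0678 -0.0425]
0.62 145 [-0.0677 -0.042 ]
N 205 [ 0.4614 -0.0561  0.0808] [ 0.4621 -0.0565  0.0803]
F 198 [ 0.6453 -0.0552  0.0806] [ 0.6448 -0.0552  0.0803]
```

View pics/w13.png

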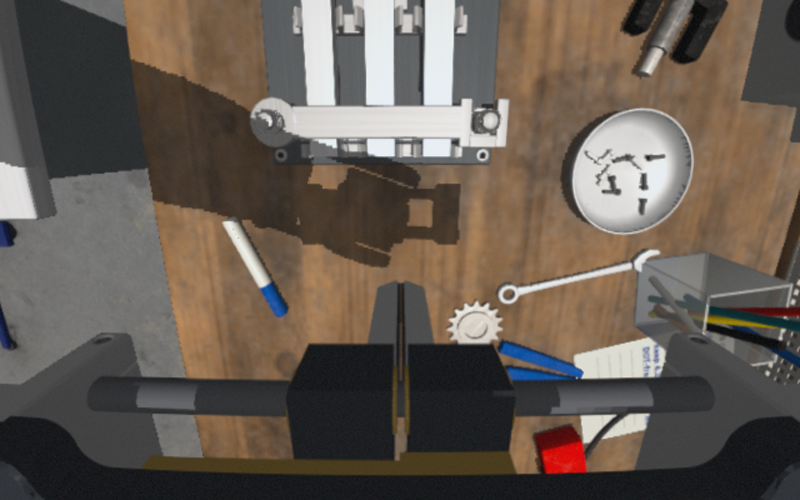

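Request:
{"api": "jog_arm", "payload": {"targets": [[3,[-1.5,0,-5],0],[5.0,[-3,0,-10],0],[6.0,[-4,0,-15],0],[6.0,[-5,0,-20],0],[6.0,[-6,0,-25],0],[6.0,[-6,0,-27],0],[6.0,[-6,0,-27],0],[6.0,[-6,0,-27],0]]}}

```text
time_s: 33.15
ee_pos: [0.5159, -0.4272, 0.2171]
eef_rot: [-1.569, 0.002, 0.013]
force: [-1.0, 0.4, 0.2]
grip_width: 0.0591
```

Run:
```python
from h import *
print(tool()[:3,3],ctrl.get_obs()["qpos"].round(2)); c=cam("wrist"); save(c,"w14",k=1.25); import pickle; pickle.dump(c,open("w14.pkl","wb"))
g=cloud(c); m=((g[:,:,2]>.013)&(g[:,:,2]<.028)&(g[:,:,1]<-.24)&(g[:,:,1]>-.5)).astype(np.uint8); m[280:]=0
n,l,s,ce=cv2.connectedComponentsWithStats(m)
for k in range(1,n):
    if s[k,4]>120: p=g[l==k]; print(s[k],np.median(p,0).round(4),((p.min(0)+p.max(0))/2).round(4),np.ptp(p,0).round(3),c["img"][l==k].mean(0).round(0))
```

```text
[ 0.51591477 -0.42722317  0.21706583] [-0.75  0.58  1.14  0.    1.42 -0.76]
[239  23  21  28 324] [ 0.4312 -0.2536  0.0159] [ 0.4304 -0.2546  0.016 ] [0.023 0.029 0.006] [ 31.  89. 167.]
[596  34  14  40 413] [ 0.8598 -0.2618  0.0206] [ 0.8661 -0.2618  0.0206] [0.021 0.043 0.015] [122. 123. 121.]
[272  96  29  32 459] [ 0.4731 -0.3391  0.0204] [ 0.4733 -0.3401  0.0181] [0.034 0.037 0.009] [85. 85. 85.]
[339 119  31  30 437] [ 0.5583 -0.3656  0.0204] [ 0.5578 -0.3656  0.0177] [0.037 0.036 0.009] [108. 108. 108.]
[419 143  31  30 455] [ 0.6617 -0.3938  0.0239] [ 0.6629 -0.3949  0.0198] [0.035 0.038 0.014] [43. 41. 39.]
[280 184  28  29 389] [ 0.4803 -0.4511  0.0203] [ 0.4809 -0.4512  0.018 ] [0.036 0.037 0.009] [115.  24.  21.]
[496 188  45  49 483] [ 0.7695 -0.4543  0.0216] [ 0.7845 -0.4668  0.0205] [0.053 0.066 0.015] [96. 16. 16.]
```

View pics/w14.png

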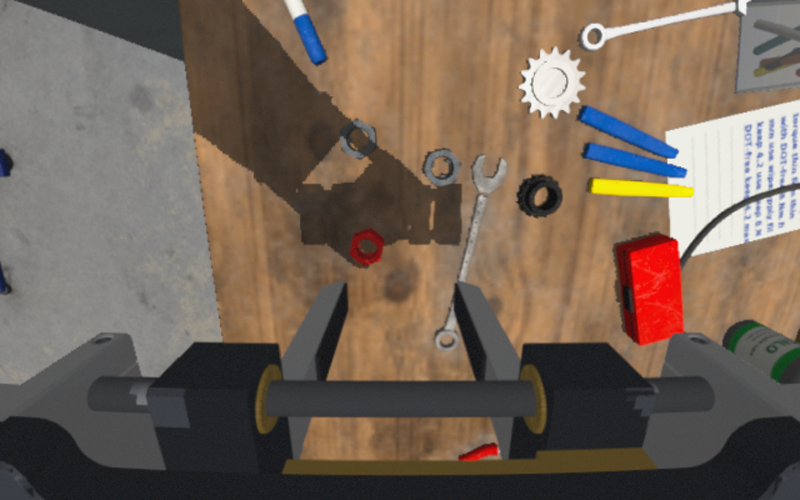

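```bash
cat >> h.py <<'E'
def hexfit(c,ctr,z=.02,r=.03):
    "outline of a nut's top face -> centre, flat-normal angle (mod 60 deg), from the depth edge"
    g=cloud(c); d=np.hypot(g[:,:,0]-ctr[0],g[:,:,1]-ctr[1]); m=((d<r)&(abs(g[:,:,2]-z)<.004)).astype(np.uint8)
    cs,_=cv2.findContours(m,cv2.RETR_EXTERNAL,cv2.CHAIN_APPROX_NONE); k=max(cs,key=cv2.contourArea)[:,0]
    h=cv2.convexHull(k)[:,0].astype(float); w=onplane(c,h,z)[:,:2]
    q=np.r_[w,w[:1]]; q=np.concatenate([np.linspace(q[i],q[i+1],20,endpoint=False) for i in range(len(w))])
    best=None
    for a in np.arange(0,60,1.):
        A=np.radians(a+60*np.arange(6)); N=np.c_[np.cos(A),np.sin(A)]
        s=np.percentile(q@N.T,100,axis=0); wd=s[:3]+s[3:]
        if best is None or wd.sum()<best[0]: 
            off=(s[:3]-s[3:])/2; best=(wd.sum(),a,np.linalg.lstsq(N[:3],off,rcond=None)[0],wd)
    return best[2],best[1],best[3]
E
python3 - <<'E'
from h import *
import pickle
c=pickle.load(open("w14.pkl","rb"))
for n in [(.4733,-.340),(.558,-.3655),(.4806,-.4511)]: print(hexfit(c,n))
E
```

```text
(array([ 0.47315848, -0.33909574]), np.float64(5.0), array([0.03454702, 0.0340495 , 0.03464552]))
(array([ 0.55758425, -0.36587166]), np.float64(43.0), array([0.03414716, 0.03432913, 0.0343005 ]))
(array([ 0.48067379, -0.4512617 ]), np.float64(49.0), array([0.0352416 , 0.03475191, 0.03373291]))
```

Request:
{"api": "jog_arm", "payload": {"targets": [[6,[-2,4,4],-0.074],[6,[-4.16,8,8.85],-0.074],[6,[-4.16,12,8.85],-0.074],[6,[-4.16,15,8.85],-0.074],[6,[-4.16,15,8.85],-0.074],[6,[-4.16,18,8.85],-0.074],[6,[-4.16,19.4,8.85],-0.074],[6,[-4.16,19.4,8.85],-0.074],[2,[-4.16,19.4,8.85],-0.074],[2,[-4.16,19.4,8.85],-0.074]], "grip_force": 25}}

```text
time_s: 34.2
ee_pos: [0.4738, -0.3404, 0.0265]
eef_rot: [-1.572, -0.001, 0.087]
force: [0.7, 0.2, 0.4]
grip_width: 0.0475
```

Request:
{"api": "jog_arm", "payload": {"targets": [[2,[0,0,0],0],[2,[0,0,0],0],[2,[0,0,0],0],[2,[0,0,0],0]]}}

```text
time_s: 34.6
ee_pos: [0.4734, -0.3402, 0.0258]
eef_rot: [-1.572, -0.001, 0.087]
force: [-1.5, 0.3, 6.7]
grip_width: 0.034
```

Request:
{"api": "jog_arm", "payload": {"targets": [[2,[0,-3,0],0],[2,[0,-7,0],0],[2,[0,-10.5,4],0],[2,[0.2,-10.5,9],0],[2,[0.5,-10.5,14],0],[2,[0.8,-10.5,19],0],[2,[1.0,-10.5,24],0],[2,[1.3,-10.5,28.1],0],[2,[1.3,-10.5,28.1],0],[2,[1.3,-10.5,28.1],0]]}}

```text
time_s: 35.6
ee_pos: [0.4618, -0.0583, 0.1302]
eef_rot: [-1.571, -0.0, 0.089]
force: [-0.0, -0.5, -0.3]
grip_width: 0.0337
```

Run:
```python
from h import *
print(ctrl.get_obs()["grip_width"],ctrl.get_obs()["qpos"].round(2))
go([.4616,-.0575,.13],.087); T=tool(); c=cam("wrist"); import pickle; pickle.dump(c,open("w15.pkl","wb"))
g=cloud(c); q=g.reshape(-1,3); q=q[(np.hypot(q[:,0]-T[0,3],q[:,1]-T[1,3])<.035)&(q[:,2]<T[2,3]+.03)&(q[:,2]>T[2,3]-.04)]
print(len(q), np.percentile(q,[2,50,98],axis=0).round(4))
save(c,"w15",(200,180,440,400),3)
for n,w in dict(N=(.4617,-.0568),F=(.6452,-.0549)).items():
    q=g.reshape(-1,3); q=q[(q[:,2]>.077)&(q[:,2]<.086)&(np.hypot(q[:,0]-w[0],q[:,1]-w[1])<.02)]; print(n,len(q),np.median(q,0).round(4),((q.min(0)+q.max(0))/2).round(4))
```

```text
0.03371450523779244 [-0.2   0.22  1.86 -0.    1.06 -0.29]
from [ 0.4618 -0.0583  0.1302] yaw 0.089 shift [-0.01  0.02  0.08] turn 0.002
3955 [[ 0.4347 -0.0722  0.1082]
 [ 0.4626 -0.0498  0.1251]
 [ 0.4892 -0.0395  0.1588]]
N 17 [ 0.4561 -0.0504  0.078 ] [ 0.4574 -0.0573  0.0782]
F 258 [ 0.6439 -0.0542  0.0804] [ 0.6448 -0.0551  0.0798]
```

Run:
```python
from h import *
import pickle
T=tool(); c=pickle.load(open("w15.pkl","rb")); g=cloud(c); q=(g.reshape(-1,3)-T[:3,3])@T[:3,:3]
for lo,hi in ((-.016,-.008),(-.008,-.003),(-.003,.003),(.003,.008),(.008,.016)):
    s=q[(q[:,0]>lo)&(q[:,0]<hi)&(abs(q[:,1]-.006)<.005)&(abs(q[:,2])<.04)]; print(lo,len(s),np.percentile(s,[0,2,50,98,100],axis=0)[:,1:].round(4).tolist())
```

```text
-0.016 440 [[0.0011, -0.0128], [0.0025, -0.011], [0.0053, 0.0031], [0.01, 0.0149], [0.0109, 0.0157]]
-0.008 207 [[0.0034, -0.015], [0.0041, -0.0146], [0.0054, -0.0064], [0.0107, 0.0181], [0.011, 0.0187]]
-0.003 257 [[0.0037, -0.0177], [0.0041, -0.0165], [0.0054, 0.0132], [0.0101, 0.0206], [0.0107, 0.0213]]
0.003 201 [[0.0033, -0.0161], [0.0041, -0.0153], [0.0055, 0.0112], [0.0105, 0.0196], [0.0108, 0.0198]]
0.008 423 [[0.0035, -0.0139], [0.0039, -0.0122], [0.0053, 0.0017], [0.0101, 0.0162], [0.0109, 0.0175]]
```

View pics/w15.png

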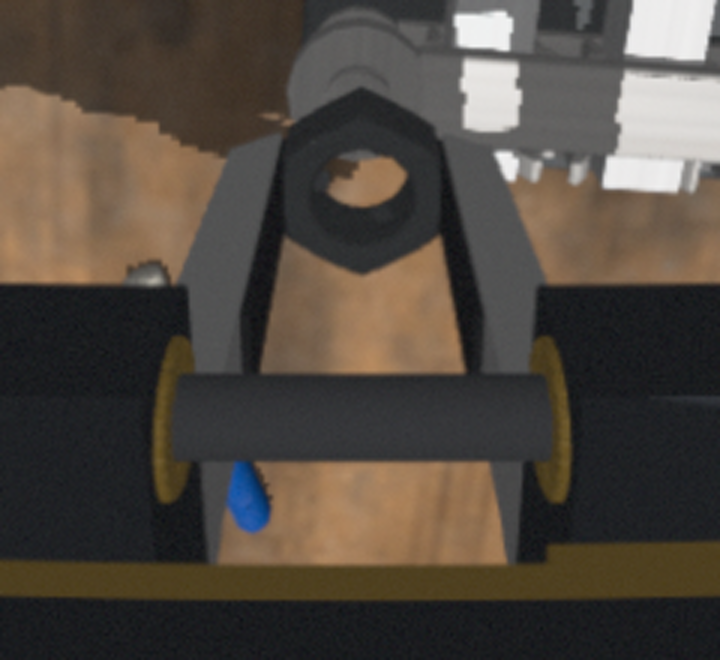

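Request:
{"api": "jog_arm", "payload": {"targets": [[2,[0,1,0.07],0],[2,[0,1.8,0.07],0],[2,[0,2.1,0.07],0],[2,[0,2.4,0.07],0],[2,[0,2.6,0.07],0],[2,[0,2.8,0.07],0],[2,[0,2.8,0.07],0]]}}

```text
time_s: 36.35
ee_pos: [0.4616, -0.0582, 0.1018]
eef_rot: [-1.571, 0.0, 0.087]
force: [-0.3, 0.4, -0.6]
grip_width: 0.0337
```

Request:
{"api": "jog_arm", "payload": {"targets": [[2,[0,0.15,0],0],[2,[0,0.3,0],0],[2,[0,0.4,0],0],[2,[0,0.5,0],0],[2,[0,0.6,0],0],[2,[0,0.6,0],0]]}}

```text
time_s: 36.95
ee_pos: [0.4615, -0.0582, 0.0958]
eef_rot: [-1.571, 0.0, 0.087]
force: [0.0, -0.5, -1.0]
grip_width: 0.0339
```

Request:
{"api": "jog_arm", "payload": {"targets": [[2,[0,0.1,0],0],[2,[0,0.2,0],0],[2,[0,0.3,0],0],[2,[0,0.4,0],0],[2,[0,0.4,0],0]]}}

```text
time_s: 37.45
ee_pos: [0.4617, -0.0582, 0.0926]
eef_rot: [-1.571, -0.0, 0.087]
force: [-5.2, 1.9, 10.3]
grip_width: 0.0338
```

Request:
{"api": "jog_arm", "payload": {"targets": [[2,[0,-0.04,0],-0.14],[2,[0,-0.08,0],-0.28],[2,[0,-0.12,0],-0.42],[2,[0,-0.16,0],-0.56],[2,[0,-0.16,0],-0.56]], "grip_force": 15}}

```text
time_s: 37.95
ee_pos: [0.4615, -0.058, 0.0941]
eef_rot: [-1.57, 0.0, 0.652]
force: [-7.1, 2.4, 10.7]
grip_width: 0.034
```

Request:
{"api": "jog_arm", "payload": {"targets": [[2,[-0.04,-0.04,0.03],-0.14],[2,[-0.04,-0.08,0.03],-0.28],[2,[-0.04,-0.12,0.03],-0.42],[2,[-0.04,-0.16,0.03],-0.56],[2,[-0.04,-0.16,0.03],-0.56]]}}

```text
time_s: 38.45
ee_pos: [0.4612, -0.0582, 0.0957]
eef_rot: [-1.571, 0.0, 1.212]
force: [-4.7, 0.1, 7.5]
grip_width: 0.0335
```

Request:
{"api": "jog_arm", "payload": {"targets": [[2,[0,-0.03,0],-0.14],[2,[0,-0.07,0],-0.28],[2,[0,-0.11,0],-0.42],[2,[0,-0.11,0],-0.42]]}}

```text
time_s: 38.85
ee_pos: [0.4613, -0.0582, 0.0965]
eef_rot: [-1.571, 0.0, 1.629]
force: [-1.2, 0.5, 4.8]
grip_width: 0.0339
```

Request:
{"api": "jog_arm", "payload": {"targets": [[2,[0,-0.02,0],-0.14],[2,[0,-0.05,0],-0.28],[2,[0,-0.09,0],-0.42],[2,[0,-0.09,0],-0.42]]}}

```text
time_s: 39.25
ee_pos: [0.4611, -0.0583, 0.097]
eef_rot: [-1.571, 0.0, 2.045]
force: [-0.5, -0.0, -1.0]
grip_width: 0.0338
```

Request:
{"api": "jog_arm", "payload": {"targets": [[2,[0,0.2,0],0],[2,[0,0.4,0],0],[2,[0,0.55,0],0],[2,[0,0.6,0],0],[2,[0,0.6,0],0]]}}

```text
time_s: 39.75
ee_pos: [0.4612, -0.0582, 0.0919]
eef_rot: [-1.571, 0.0, 2.045]
force: [-6.2, 1.5, 13.8]
grip_width: 0.0339
```

Request:
{"api": "jog_arm", "payload": {"targets": [[2,[0.02,0,0.04],0.14],[2,[0.02,0.02,0.04],0.28],[2,[0.02,0.06,0.04],0.42],[2,[0.02,0.1,0.04],0.56],[2,[0.02,0.14,0.04],0.7],[2,[0.02,0.18,0.04],0.84],[2,[0.02,0.18,0.04],0.84]]}}

```text
time_s: 40.45
ee_pos: [0.4611, -0.0583, 0.0897]
eef_rot: [-1.572, -0.0, 1.199]
force: [-1.6, 0.5, 5.4]
grip_width: 0.0335
```

Request:
{"api": "jog_arm", "payload": {"targets": [[2,[0,0.04,0],0.14],[2,[0,0.08,0],0.28],[2,[0,0.12,0],0.42],[2,[0,0.16,0],0.56],[2,[0,0.2,0],0.7],[2,[0,0.24,0],0.84],[2,[0,0.28,0],0.98],[2,[0,0.32,0],1.12],[2,[0,0.32,0],1.12]]}}

```text
time_s: 41.35
ee_pos: [0.4611, -0.0583, 0.0865]
eef_rot: [-1.571, -0.001, 0.079]
force: [0.4, 2.1, 5.5]
grip_width: 0.0337
```

Request:
{"api": "jog_arm", "payload": {"targets": [[2,[0,0.04,0],0.14],[2,[0,0.08,0],0.28],[2,[0,0.12,0],0.42],[2,[0,0.16,0],0.56],[2,[0,0.16,0],0.56]]}}

```text
time_s: 41.85
ee_pos: [0.4612, -0.0583, 0.0849]
eef_rot: [-1.57, -0.001, -0.477]
force: [0.8, 0.4, 5.6]
grip_width: 0.0339
```

Run:
```python
from h import *
T=tool(); o=ctrl.get_obs(); print(o["moment"].round(2)); c=cam("wrist"); g=cloud(c); q=(g.reshape(-1,3)-T[:3,3])@T[:3,:3]; w=g.reshape(-1,3)
s=(abs(q[:,0])<.014)&(abs(q[:,2])<.025)&(abs(w[:,2]-.08)<.012)
print(s.sum(),np.percentile(w[s][:,2],[5,25,50,75,95]).round(4))
h=np.hypot(w[:,0]-.4616,w[:,1]+.0566); 
for a,b in ((0,.008),(.0125,.0165)): k=s&(h>a)&(h<b); print(a,k.sum(),np.median(w[k],0).round(4), np.percentile(w[k][:,2],[10,90]).round(4))
```

```text
[ 0.04 -0.11  0.03]
2123 [0.0718 0.077  0.0794 0.0801 0.0813]
0 448 [ 0.4626 -0.0547  0.0805] [0.075  0.0818]
0.0125 732 [ 0.4623 -0.0548  0.0798] [0.0786 0.0806]
```

Request:
{"api": "jog_arm", "payload": {"targets": [[2,[0,0.04,0],0.14],[2,[0,0.08,0],0.28],[2,[0,0.11,0],0.38],[2,[0,0.11,0],0.38]]}}

```text
time_s: 42.3
ee_pos: [0.4611, -0.0583, 0.0838]
eef_rot: [-1.57, -0.001, -0.854]
force: [-0.2, -0.7, 5.3]
grip_width: 0.0338
```

Run:
```python
from h import *
o=ctrl.get_obs(); print(o["moment"].round(2),o["force"].round(1),o["qpos"].round(2))
```

```text
[-0.01  0.03 -0.06] [-0.2 -0.7  5.3] [-0.2   0.29  1.9  -0.    0.95  0.65]
```

Request:
{"api": "jog_arm", "payload": {"targets": [[2,[0,0.03,0],0.12],[2,[0,0.05,0],0.22],[2,[0,0.05,0],0.22]]}}

```text
time_s: 42.6
ee_pos: [0.4615, -0.0583, 0.0836]
eef_rot: [-1.569, -0.001, -1.073]
force: [0.3, 0.3, 8.0]
grip_width: 0.034
```

Run:
```python
from h import *
o=ctrl.get_obs(); print(o["moment"].round(2),o["force"].round(1),o["eef_rot"])
```

```text
[-0.09 -0.02 -0.06] [0.3 0.3 8. ] [-1.56914199e+00 -1.44557864e-03 -1.07345075e+00]
```

Request:
{"api": "jog_arm", "payload": {"targets": [[2,[0,0,0],0.12],[2,[0,0,0],0.24],[2,[0,0,0],0.34],[2,[0,0,0],0.34]]}}

```text
time_s: 43.0
ee_pos: [0.4613, -0.0584, 0.0836]
eef_rot: [-1.569, -0.001, -1.413]
force: [-0.0, 0.3, 8.9]
grip_width: 0.0339
```

Run:
```python
from h import *
T=tool(); o=ctrl.get_obs(); print(o["moment"].round(2),o["force"].round(1),o["eef_rot"]); c=cam("wrist"); g=cloud(c); w=g.reshape(-1,3); q=(w-T[:3,3])@T[:3,:3]
h=np.hypot(w[:,0]-.4616,w[:,1]+.0566); k=(abs(q[:,0])<.013)&(abs(w[:,2]-.08)<.006)
for a,b in ((0,.008),(.0125,.0165)): s=k&(h>a)&(h<b); print(a,s.sum(),np.median(w[s],0).round(4), np.percentile(w[s][:,2],[10,90]).round(4))
```

```text
[-0.15  0.21 -0.06] [-0.   0.3  8.9] [-1.56910170e+00 -7.89149165e-04 -1.41337627e+00]
0 433 [ 0.4629 -0.0563  0.0808] [0.0756 0.0818]
0.0125 588 [ 0.4665 -0.0603  0.0786] [0.0778 0.0794]
```

Request:
{"api": "jog_arm", "payload": {"targets": [[4.4,[0,0,0],0],[4.4,[0,0,0],0],[4.4,[0,0,0],0],[4.4,[0,-2,0],0],[4.4,[0,-5,0],-0.14],[4.4,[0,-8,0],-0.28],[4.4,[0,-11,0],-0.42],[4.4,[0,-12,0],-0.56],[4.4,[0,-12,0],-0.7],[4.4,[0,-12,0],-0.84]]}}

```text
time_s: 44.05
ee_pos: [0.4607, -0.0582, 0.2031]
eef_rot: [-1.571, -0.0, -0.566]
force: [0.1, -0.5, -0.2]
grip_width: 0.0438
```

Run:
```python
from h import *
c=cam("side"); import pickle; pickle.dump(c,open("side2.pkl","wb")); save(c,"side2",(270,180,380,320),5)
go([.53,-.43,.21],-.297)
```

```text
from [ 0.4605 -0.0581  0.2029] yaw -0.5576 shift [ 25.57  -0.71 -27.88] turn -0.261
```

Request:
{"api": "jog_arm", "payload": {"targets": [[4.4,[3.2,0,-3.4],-0.1],[5,[6.4,0,-6.9],-0.2],[6,[9.6,0,-10.4],-0.27],[6,[12.8,0,-13.9],-0.27],[6,[16,0,-17.4],-0.27],[6,[19.2,0,-20.9],-0.27],[6,[22.4,0,-24.4],-0.27],[6,[25.6,0,-27.9],-0.27],[6,[25.6,0,-27.9],-0.27],[6,[25.6,0,-27.9],-0.27]]}}

```text
time_s: 45.1
ee_pos: [0.5241, -0.4318, 0.2016]
eef_rot: [-1.57, 0.002, -0.306]
force: [0.2, 0.4, 0.7]
grip_width: 0.0599
```

Run:
```python
from h import *
c=cam("wrist"); import pickle; pickle.dump(c,open("w16.pkl","wb")); save(c,"w16",k=1.25)
r=hexfit(c,(.5577,-.3658)); print(r); go([*r[0],.0235],np.radians(r[1]-60))
```

```text
(array([ 0.55733433, -0.36590743]), np.float64(44.0), array([0.03433809, 0.03423914, 0.03303201]))
from [ 0.5244 -0.4309  0.2023] yaw -0.3044 shift [ 1.21 17.89  7.17] turn -0.025
```

Request:
{"api": "jog_arm", "payload": {"targets": [[6,[0.6,2,3.5],0.14],[5,[1.2,5,7.2],0.28],[4.8,[1.2,8,7.2],0.42],[4.8,[1.2,10,7.2],0.56],[4.8,[1.2,11,7.2],0.7],[4.8,[1.2,12,7.2],0.84],[4.8,[1.2,12,7.2],0.98],[4.8,[1.2,12,7.2],1.03],[4.8,[1.2,12,7.2],1.03],[4.8,[1.2,12,7.2],1.03]], "grip_force": 25}}

```text
time_s: 46.15
ee_pos: [0.5577, -0.3654, 0.0836]
eef_rot: [-1.57, -0.0, -1.331]
force: [0.5, -0.0, 0.0]
grip_width: 0.048
```

Run:
```python
from h import *
c=cam("wrist"); import pickle; pickle.dump(c,open("w17.pkl","wb"))
go([.5575,-.3658,.0235],-1.335)
try: print(hexfit(c,(.5577,-.3658)))
except Exception as e: print(e)
```

```text
from [ 0.5576 -0.3656  0.0835] yaw -1.3308 shift [ 0.01  6.   -0.02] turn 0.004
(array([ 0.55766146, -0.36616671]), np.float64(44.0), array([0.0352198 , 0.0335122 , 0.03522389]))
```

Request:
{"api": "jog_arm", "payload": {"targets": [[4.8,[0,2,0],0],[4.8,[0,4,0],0],[4.8,[0,5.3,0],0],[4.8,[0,5.8,0],0],[4.8,[0,5.8,0],0],[2,[0,5.8,0],0],[2,[0,5.8,0],0],[2,[0,5.8,0],0],[2,[0,5.8,0],0],[2,[0,5.8,0],0]]}}

```text
time_s: 47.2
ee_pos: [0.5578, -0.3666, 0.0259]
eef_rot: [-1.57, -0.001, -1.333]
force: [-0.8, 0.0, 5.9]
grip_width: 0.0335
```

Run:
```python
from h import *
go([.645,-.0555,.13],-1.1); go([.5576,-.3656,.14])
```

```text
from [ 0.5578 -0.3666  0.0259] yaw -1.3329 shift [-28.16 -10.43  15.81] turn -0.233
from [ 0.5578 -0.3666  0.0259] yaw -1.3329 shift [-9.000e-02 -1.141e+01  1.000e-02] turn None
```

Request:
{"api": "jog_arm", "payload": {"targets": [[2,[0,-3,0],0],[2,[0,-7,0],0],[2,[-3.6,-10.4,2],-0.14],[2,[-7.6,-10.4,4.3],-0.28],[2,[-11.6,-10.4,6.5],-0.42],[2,[-15.6,-10.4,8.7],-0.56],[2,[-19.6,-10.4,11],-0.7],[2,[-23.6,-10.4,13.2],-0.84],[2,[-28.1,-10.4,15.8],-0.98],[2,[-28.1,-10.4,15.8],-1.12]]}}

```text
time_s: 48.2
ee_pos: [0.6456, -0.0505, 0.1288]
eef_rot: [-1.57, 0.0, -0.202]
force: [-0.4, -0.6, -1.7]
grip_width: 0.0336
```

Run:
```python
from h import *
print(ctrl.get_obs()["grip_width"]); go([.6448,-.0562,.108],-.2)
```

```text
0.033632006557319086
from [ 0.6456 -0.0505  0.1288] yaw -0.2021 shift [ 0.04  2.08 -0.57] turn -0.002
```

Request:
{"api": "jog_arm", "payload": {"targets": [[2,[0,0,0],0],[2,[0,0,0],0]]}}

```text
time_s: 48.4
ee_pos: [0.6446, -0.0565, 0.1288]
eef_rot: [-1.571, 0.0, -0.218]
force: [-0.1, -0.9, -1.3]
grip_width: 0.0337
```

Run:
```python
from h import *
T=tool(); go([.6448,-.0562,.108],-.2); c=cam("wrist"); g=cloud(c); q=(g.reshape(-1,3)-T[:3,3])@T[:3,:3]
for lo,hi in ((-.016,-.008),(-.003,.003),(.008,.016)):
    s=q[(q[:,0]>lo)&(q[:,0]<hi)&(abs(q[:,1]-.006)<.005)&(abs(q[:,2])<.04)]; print(lo,len(s),np.percentile(s,[0,2,50,98,100],axis=0)[:,1:].round(4).tolist())
```

```text
from [ 0.6446 -0.0565  0.1288] yaw -0.2176 shift [0.01 2.08 0.04] turn -0.018
-0.016 427 [[0.0035, -0.015], [0.0043, -0.0131], [0.0055, 0.0006], [0.0103, 0.0131], [0.011, 0.014]]
-0.003 265 [[0.0039, -0.0195], [0.0043, -0.0184], [0.0057, 0.0115], [0.0107, 0.019], [0.0109, 0.0192]]
0.008 425 [[0.0041, -0.0156], [0.0042, -0.0137], [0.0055, 0.0015], [0.0101, 0.0143], [0.0108, 0.0152]]
```

Request:
{"api": "jog_arm", "payload": {"targets": [[2,[0.03,1,0.08],0],[2,[0.03,1.8,0.08],0],[2,[0.03,2.2,0.08],0],[2,[0.03,2.4,0.08],0],[2,[0.03,2.6,0.08],0],[2,[0.03,2.8,0.08],0],[2,[0.03,2.8,0.08],0]]}}

```text
time_s: 49.15
ee_pos: [0.6452, -0.0552, 0.1008]
eef_rot: [-1.571, 0.0, -0.213]
force: [-0.5, -0.2, -1.6]
grip_width: 0.0337
```

Request:
{"api": "jog_arm", "payload": {"targets": [[2,[0,0.2,0],0],[2,[0,0.4,0],0],[2,[0,0.55,0],0],[2,[0,0.55,0],0]]}}

```text
time_s: 49.55
ee_pos: [0.6452, -0.0552, 0.0952]
eef_rot: [-1.571, 0.0, -0.213]
force: [-0.9, 0.7, -0.9]
grip_width: 0.0338
```

Request:
{"api": "jog_arm", "payload": {"targets": [[2,[0,0.1,0],0],[2,[0,0.2,0],0],[2,[0,0.3,0],0],[2,[0,0.3,0],0]]}}

```text
time_s: 49.95
ee_pos: [0.6454, -0.0552, 0.093]
eef_rot: [-1.571, -0.001, -0.213]
force: [-2.0, 0.7, 3.8]
grip_width: 0.0336
```

Request:
{"api": "jog_arm", "payload": {"targets": [[2,[0,-0.03,0],-0.14],[2,[0,-0.07,0],-0.28],[2,[0,-0.11,0],-0.42],[2,[0,-0.15,0],-0.56],[2,[0,-0.15,0],-0.56]], "grip_force": 15}}

```text
time_s: 50.45
ee_pos: [0.6451, -0.0549, 0.0945]
eef_rot: [-1.57, 0.0, 0.352]
force: [-5.4, 1.4, 6.2]
grip_width: 0.0339
```

Request:
{"api": "jog_arm", "payload": {"targets": [[2,[0,-0.03,0],-0.14],[2,[0,-0.07,0],-0.28],[2,[0,-0.11,0],-0.42],[2,[0,-0.11,0],-0.42]]}}

```text
time_s: 50.85
ee_pos: [0.6447, -0.0549, 0.0957]
eef_rot: [-1.569, 0.001, 0.772]
force: [-8.4, 2.7, 8.8]
grip_width: 0.0337
```

Request:
{"api": "jog_arm", "payload": {"targets": [[2,[-0.04,-0.04,0.04],-0.14],[2,[-0.04,-0.08,0.04],-0.28],[2,[-0.04,-0.12,0.04],-0.42],[2,[-0.04,-0.12,0.04],-0.42]]}}

```text
time_s: 51.25
ee_pos: [0.6443, -0.055, 0.0966]
eef_rot: [-1.57, 0.0, 1.192]
force: [-5.6, 1.9, 5.8]
grip_width: 0.0338
```

Request:
{"api": "jog_arm", "payload": {"targets": [[2,[0,-0.03,0],-0.14],[2,[0,-0.07,0],-0.28],[2,[0,-0.11,0],-0.42],[2,[0,-0.11,0],-0.42]]}}

```text
time_s: 51.65
ee_pos: [0.644, -0.0554, 0.0969]
eef_rot: [-1.569, 0.0, 1.61]
force: [-4.1, -1.4, -0.8]
grip_width: 0.0338
```

Request:
{"api": "jog_arm", "payload": {"targets": [[2,[0,0.2,0],0],[2,[0,0.4,0],0],[2,[0,0.5,0],0],[2,[0,0.55,0],0],[2,[0,0.55,0],0]]}}

```text
time_s: 52.15
ee_pos: [0.6443, -0.0559, 0.0923]
eef_rot: [-1.57, 0.001, 1.603]
force: [-8.6, -2.5, 5.8]
grip_width: 0.034
```

Request:
{"api": "jog_arm", "payload": {"targets": [[2,[-0.02,0.02,0.06],0.14],[2,[-0.02,0.06,0.06],0.28],[2,[-0.02,0.1,0.06],0.42],[2,[-0.02,0.14,0.06],0.56],[2,[-0.02,0.18,0.06],0.7],[2,[-0.02,0.22,0.06],0.84],[2,[-0.02,0.22,0.06],0.84]]}}

```text
time_s: 52.85
ee_pos: [0.6442, -0.0555, 0.0898]
eef_rot: [-1.571, -0.0, 0.761]
force: [-2.0, -0.1, 2.5]
grip_width: 0.0334
```

Request:
{"api": "jog_arm", "payload": {"targets": [[2,[0,0.04,0],0.14],[2,[0,0.08,0],0.28],[2,[0,0.12,0],0.42],[2,[0,0.16,0],0.56],[2,[0,0.2,0],0.7],[2,[0,0.24,0],0.84],[2,[0,0.24,0],0.84]]}}

```text
time_s: 53.55
ee_pos: [0.6445, -0.0553, 0.0876]
eef_rot: [-1.571, -0.001, -0.073]
force: [2.0, 1.1, 1.7]
grip_width: 0.0339
```

Request:
{"api": "jog_arm", "payload": {"targets": [[2,[0,0.05,0],0.14],[2,[0,0.09,0],0.28],[2,[0,0.13,0],0.42],[2,[0,0.17,0],0.56],[2,[0,0.21,0],0.7],[2,[0,0.21,0],0.7]]}}

```text
time_s: 54.15
ee_pos: [0.6448, -0.0551, 0.0856]
eef_rot: [-1.569, -0.001, -0.77]
force: [4.7, 1.8, 1.0]
grip_width: 0.0342
```

Request:
{"api": "jog_arm", "payload": {"targets": [[2,[0,0.05,0],0.14],[2,[0,0.1,0],0.28],[2,[0,0.15,0],0.42],[2,[0,0.2,0],0.56],[2,[0,0.2,0],0.56]]}}

```text
time_s: 54.65
ee_pos: [0.6452, -0.0554, 0.0839]
eef_rot: [-1.568, -0.001, -1.329]
force: [4.6, 0.3, 2.1]
grip_width: 0.034
```

Request:
{"api": "jog_arm", "payload": {"targets": [[2,[0.0,0.04,0],0.14],[2,[0,0.07,0],0.28],[2,[0,0.1,0],0.4],[2,[0,0.1,0],0.4]]}}

```text
time_s: 55.05
ee_pos: [0.6454, -0.0559, 0.0837]
eef_rot: [-1.567, -0.0, -1.729]
force: [4.1, -0.2, 8.7]
grip_width: 0.0338
```

Request:
{"api": "jog_arm", "payload": {"targets": [[2,[0.0,0.02,0],0.14],[2,[0,0.04,0],0.28],[2,[0,0.04,0],0.28]]}}

```text
time_s: 55.35
ee_pos: [0.6455, -0.0563, 0.0835]
eef_rot: [-1.566, 0.0, -2.009]
force: [3.6, -2.4, 8.5]
grip_width: 0.0339
```

Run:
```python
from h import *
T=tool(); o=ctrl.get_obs(); print(o["moment"].round(2),o["force"].round(1),o["qpos"].round(2)); c=cam("wrist"); g=cloud(c); w=g.reshape(-1,3); q=(w-T[:3,3])@T[:3,:3]
h=np.hypot(w[:,0]-.6448,w[:,1]+.0556); k=(abs(q[:,0])<.013)&(abs(w[:,2]-.08)<.006)
for a,b in ((0,.008),(.0125,.0165)): s=k&(h>a)&(h<b); print(a,s.sum(),np.median(w[s],0).round(4), np.percentile(w[s][:,2],[10,90]).round(4))
```

```text
[-0.49 -0.63  0.12] [ 3.6 -2.4  8.5] [-0.14  0.65  1.35 -0.    1.14  1.87]
0 424 [ 0.6466 -0.0558  0.0809] [0.0755 0.082 ]
0.0125 602 [ 0.6457 -0.0566  0.0784] [0.0775 0.0791]
```

Request:
{"api": "jog_arm", "payload": {"targets": [[4.4,[0,0,0],0],[4.4,[0,0,0],0],[4.4,[0,0,0],0],[4.4,[0,0,0],0],[4.4,[0,-2,0],0],[4.4,[0,-5,0],0],[4.4,[0,-9,0],-0.14],[4.4,[0,-12,0],-0.28],[4.4,[0,-14,0],-0.42],[4.4,[0,-16,0],-0.56]]}}

```text
time_s: 56.4
ee_pos: [0.644, -0.0554, 0.2429]
eef_rot: [-1.571, -0.0, -1.446]
force: [0.4, 1.3, -0.1]
grip_width: 0.0437
```

Request:
{"api": "jog_arm", "payload": {"targets": [[4.4,[0,0,0],-0.14],[4.4,[0,0,0],-0.28],[4.4,[0,0,0],-0.42],[4.4,[0,0,0],-0.56],[4.4,[0,0,0],-0.7],[4.4,[0,0,0],-0.84],[4.4,[0,0,0],-0.98],[4.4,[0,0,0],-1.12],[4.4,[0,0,0],-1.26],[4.4,[0,0,0],-1.4]]}}

```text
time_s: 57.4
ee_pos: [0.644, -0.0554, 0.2415]
eef_rot: [-1.571, 0.0, -0.046]
force: [0.2, 1.3, 0.2]
grip_width: 0.0439
```

Request:
{"api": "jog_arm", "payload": {"targets": [[4.4,[-3,-1,-3],0],[4.4,[-6,-2,-6],0],[4.4,[-9.5,-3,-9],0],[4.4,[-9.5,-3,-9],0],[4.4,[-9.5,-3,-9],0],[4.4,[-9.5,-3,-9],0]]}}

```text
time_s: 58.0
ee_pos: [0.5449, -0.1398, 0.2714]
eef_rot: [-1.571, 0.0, -0.052]
force: [-0.1, 0.1, -0.3]
grip_width: 0.0443
```

Run:
```python
from h import *
print(tool()[:3,3]); c=cam("wrist"); import pickle; pickle.dump(c,open("w18.pkl","wb")); save(c,"w18",(160,0,480,240),2.5)
g=cloud(c); w=g.reshape(-1,3)
for P in ((.4614,-.0572),(.6450,-.0556)):
    h=np.hypot(w[:,0]-P[0],w[:,1]-P[1]); s=(h>.0125)&(h<.0165)&(abs(w[:,2]-.078)<.008); p=w[s]
    A=np.c_[p[:,:2]-P,np.ones(len(p))]; f=np.linalg.lstsq(A,p[:,2],rcond=None)[0]; print(P,s.sum(),"plane",f.round(4))
for xc in (.501,.553,.605):
    q=w[(abs(w[:,0]-xc)<.006)&(abs(w[:,2]-.0455)<.0015)&(w[:,1]>.03)&(w[:,1]<.09)]; r=w[(abs(w[:,0]-xc)<.006)&(abs(w[:,2]-.042)<.0015)&(w[:,1]>.05)&(w[:,1]<.09)]
    print(xc,"tube front",np.percentile(q[:,1],99).round(4),"stop",np.percentile(r[:,1],[2,98]).round(4))
```

```text
[ 0.54490478 -0.13980143  0.27135817]
(0.4614, -0.0572) 251 plane [0.0001 0.0033 0.0786]
(0.645, -0.0556) 250 plane [0.0005 0.0105 0.0783]
0.501 tube front 0.0665 stop [0.0648 0.0709]
0.553 tube front 0.0799 stop [0.065  0.0739]
0.605 tube front 0.0675 stop [0.0666 0.0724]
```

View pics/w18.png

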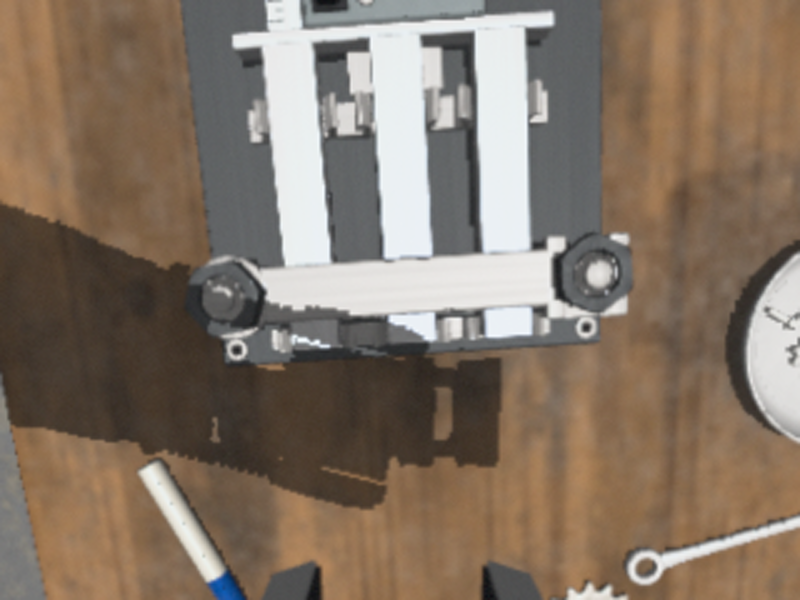

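Request:
{"api": "jog_arm", "payload": {"targets": [[4.4,[0.5,1,5],-0.06],[4.4,[0.5,3,10],-0.06],[4.4,[0.5,6,15],-0.06],[4.4,[0.5,10,20],-0.06],[4.4,[0.5,12,22],-0.06],[4.4,[0.5,12,22],-0.06],[4.4,[0.5,12,22],-0.06],[4.4,[0.5,12,22],-0.06]]}}

```text
time_s: 58.85
ee_pos: [0.5617, 0.0787, 0.1526]
eef_rot: [-1.571, -0.001, 0.007]
force: [0.2, -1.1, -0.5]
grip_width: 0.0441
```

Run:
```python
from h import *
print(tool()[:3,3]); c=cam("wrist"); import pickle; pickle.dump(c,open("w19.pkl","wb"))
g=cloud(c); w=g.reshape(-1,3); hsv=cv2.cvtColor(c["img"],cv2.COLOR_RGB2HSV).reshape(-1,3)
r=(hsv[:,0]>15)&(hsv[:,0]<35)&(hsv[:,1]>120)&(np.hypot(w[:,0]-.488,w[:,1]-.116)<.02)
t=w[r&(w[:,2]>.021)]; print("rider",len(t),((t.min(0)+t.max(0))/2).round(4),t[:,1].min().round(4),t[:,1].max().round(4))
for x in (.499,.501,.503,.505):
    p=w[(abs(w[:,0]-x)<.001)&(w[:,2]>.0175)&(w[:,2]<.026)&(abs(w[:,1]-.116)<.012)]; print("ptr",x,len(p),np.sort(p[:,1]).round(4)[[0,-1]] if len(p) else '', p[:,1].mean().round(4))
b=w[(abs(w[:,2]-.066)<.006)&(hsv[:,2]<90)&(w[:,1]>.1)&(w[:,1]<.17)&(w[:,0]>.535)&(w[:,0]<.63)]
print("lever pts",len(b)); 
y=np.array([.115,.12,.125,.13,.135,.14,.15]); print([(v,np.median(b[abs(b[:,1]-v)<.002][:,0]).round(4)) for v in y if (abs(b[:,1]-v)<.002).sum()>3])
for n,a in dict(ball=(.5458,.1515,.06)).items(): print(proj(c,[a]))
for xc in (.501,.553,.605):
    u=int(proj(c,[[xc,.062,.045]])[0,0]); col=g[:,u]; s=col[(col[:,1]>.058)&(col[:,1]<.069)]; print(xc,[(float(a.round(4)),float(z.round(4))) for a,z in s[:,1:]])
```

```text
[0.56174476 0.07872913 0.15257725]
rider 74 [0.4874 0.1157 0.0225] 0.112 0.1195
ptr 0.499 11 [0.1135 0.119 ] 0.1166
ptr 0.501 12 [0.1138 0.1191] 0.1164
ptr 0.503 12 [0.1137 0.119 ] 0.1164
ptr 0.505 9 [0.1149 0.119 ] 0.1172
lever pts 918
[(np.float64(0.115), np.float64(0.5717)), (np.float64(0.12), np.float64(0.5675)), (np.float64(0.125), np.float64(0.5631)), (np.float64(0.13), np.float64(0.5591)), (np.float64(0.135), np.float64(0.5551)), (np.float64(0.14), np.float64(0.55)), (np.float64(0.15), np.float64(0.5434))]
[[301.55444045 126.78105085]]
0.501 [(0.0688, 0.0415), (0.0682, 0.0426), (0.0675, 0.0438), (0.0661, 0.0428), (0.0646, 0.0418), (0.0641, 0.0464), (0.0627, 0.0455), (0.0616, 0.0455), (0.0609, 0.0464), (0.0596, 0.0459), (0.0584, 0.0456)]
0.553 [(0.069, 0.044), (0.0674, 0.0426), (0.0665, 0.0431), (0.0649, 0.0416), (0.0639, 0.0447), (0.0631, 0.0455), (0.0618, 0.0449), (0.0612, 0.0462), (0.0599, 0.0456), (0.0588, 0.0457)]
0.605 [(0.0689, 0.0429), (0.0676, 0.0421), (0.0666, 0.0423), (0.0587, 0.0231), (0.0654, 0.0452), (0.0645, 0.0455), (0.0635, 0.0459), (0.0625, 0.0461), (0.0616, 0.0464), (0.0606, 0.0467), (0.0592, 0.0459)]
```

Request:
{"api": "jog_arm", "payload": {"targets": [[3.2,[2,0,-4],-0.006],[3.2,[4.24,1,-7.9],-0.006],[3.2,[4.24,3,-7.9],-0.006],[3.2,[4.24,5,-7.9],-0.006],[3.2,[4.24,5,-7.9],-0.006],[3.2,[4.24,5,-7.9],-0.006]], "grip_force": 6}}

```text
time_s: 59.5
ee_pos: [0.6045, -0.0003, 0.103]
eef_rot: [-1.571, -0.001, 0.012]
force: [-0.3, -0.0, -0.3]
grip_width: 0.032
```

Run:
```python
from h import *
go([.6045,0,.045],.013); print(ctrl.get_obs()["grip_width"])
```

```text
from [ 6.045e-01 -3.000e-04  1.030e-01] yaw 0.0122 shift [-0.    5.8   0.03] turn -0.001
0.03200479378492517
```

Request:
{"api": "jog_arm", "payload": {"targets": [[3.2,[0,2,0],0],[3.2,[0,4,0],0],[3.2,[0,5.3,0],0],[3.2,[0,5.7,0],0],[3.2,[0,5.7,0],0],[2,[0,5.7,0],0],[2,[0,5.7,0],0],[2,[0,5.7,0],0]]}}

```text
time_s: 60.3
ee_pos: [0.6047, 0.0004, 0.0459]
eef_rot: [-1.571, -0.002, 0.013]
force: [-0.8, 0.4, 6.5]
grip_width: 0.025
```

Request:
{"api": "jog_arm", "payload": {"targets": [[2,[0,0,0.05],0],[2,[0,0,0.1],0],[2,[0,0,0.13],0],[2,[0,0,0.13],0]]}}

```text
time_s: 60.7
ee_pos: [0.6046, 0.0008, 0.0458]
eef_rot: [-1.572, -0.002, 0.013]
force: [0.1, -6.6, 5.0]
grip_width: 0.025
```

Request:
{"api": "jog_arm", "payload": {"targets": [[3.2,[0,0,0.13],0],[3.2,[0,0,0.13],0],[3.2,[0,0,0.13],0],[3.2,[0,-2,0.13],0],[3.2,[0,-5,0.13],0],[3.2,[0,-9,0.13],0],[3.2,[0,-13,0.13],0],[3.2,[-2,-16,3],0],[3.2,[-4,-16,6],0],[3.2,[-4,-16,6],0]]}}

```text
time_s: 61.7
ee_pos: [0.5619, 0.0639, 0.2059]
eef_rot: [-1.57, -0.001, 0.016]
force: [-0.6, -0.3, 0.1]
grip_width: 0.0324
```

Request:
{"api": "jog_arm", "payload": {"targets": [[3.2,[0,0,0],0],[3.2,[0,0,0],0],[3.2,[0,0,0],0],[3.2,[0,0,0],0]]}}

```text
time_s: 62.1
ee_pos: [0.5635, 0.0606, 0.2043]
eef_rot: [-1.571, 0.001, 0.012]
force: [0.4, 0.2, -0.3]
grip_width: 0.0321
```

Run:
```python
from h import *
print(tool()[:3,3])
c=cam("wrist"); g=cloud(c); w=g.reshape(-1,3)
for P in ((.4614,-.0572),(.6450,-.0556)):
    h=np.hypot(w[:,0]-P[0],w[:,1]-P[1]); s=(h>.0125)&(h<.0165)&(abs(w[:,2]-.078)<.008); print(P,s.sum(),np.median(w[s][:,2]) if s.any() else '')
hsv=cv2.cvtColor(c["img"],cv2.COLOR_RGB2HSV).reshape(-1,3)
r=(hsv[:,0]>15)&(hsv[:,0]<35)&(hsv[:,1]>120)&(np.hypot(w[:,0]-.488,w[:,1]-.116)<.02); t=w[r&(w[:,2]>.021)]; print("rider",len(t),(t.min(0)+t.max(0))/2)
p=w[(abs(w[:,0]-.502)<.002)&(w[:,2]>.019)&(w[:,2]<.026)&(abs(w[:,1]-.116)<.012)]; print("ptr",len(p),p[:,1].min(),p[:,1].max())
for xc in (.501,.553,.605):
    u=int(proj(c,[[xc,.062,.045]])[0,0]); col=g[:,u]; s=col[(col[:,1]>.06)&(col[:,1]<.0685)]; print(xc,s[:,1:].round(4).tolist())
ctrl.hand_in(); print(ctrl.get_obs()["time_s"])
```

```text
[0.56350757 0.06061645 0.20433376]
(0.4614, -0.0572) 0 
(0.645, -0.0556) 0 
rider 54 [0.48745943 0.11579116 0.02279428]
ptr 15 0.11390441410865094 0.1188236682368167
0.501 [[0.0681, 0.0425], [0.067, 0.0429], [0.0656, 0.0421], [0.0642, 0.0416], [0.064, 0.0457], [0.0629, 0.046], [0.0617, 0.0461], [0.0604, 0.0455], [0.0683, 0.2937], [0.0682, 0.294], [0.0678, 0.294], [0.068, 0.2947], [0.0674, 0.2945], [0.0669, 0.2944], [0.0668, 0.2947], [0.0679, 0.2961], [0.0668, 0.2955], [0.0661, 0.2952], [0.0655, 0.295], [0.0647, 0.2947]]
0.553 [[0.0673, 0.0415], [0.0665, 0.0437], [0.0648, 0.0415], [0.0643, 0.0445], [0.0634, 0.0455], [0.0621, 0.0451], [0.0609, 0.0451]]
0.605 [[0.0682, 0.0432], [0.0668, 0.0421], [0.0654, 0.0412], [0.065, 0.0446], [0.0638, 0.0447], [0.0627, 0.0452], [0.0615, 0.0453], [0.0601, 0.0447], [0.0685, 0.2458], [0.0679, 0.2466], [0.0677, 0.2472], [0.0675, 0.2477], [0.0664, 0.247], [0.0665, 0.2479], [0.0661, 0.2481], [0.0657, 0.2484], [0.065, 0.2482], [0.0647, 0.2485], [0.0646, 0.2491], [0.0638, 0.2488], [0.0632, 0.2487], [0.0627, 0.2488], [0.0625, 0.2494], [0.062, 0.2494], [0.0633, 0.2522], [0.0622, 0.2513], [0.0621, 0.2519], [0.0619, 0.2524], [0.0612, 0.2522], [0.061, 0.2527], [0.0605, 0.2528], [0.061, 0.2542], [0.0606, 0.2544]]
the job is handed in; nothing more can be done
the job is handed in; nothing more can be done
```

The job is handed in at about 62 s with every step done in the order asked. I freed the lever, slid the stop to the rider and locked it, and laid three tubes in their own channels pushed home against the stop. I then swung the clamp bar closed to its firm stop at the far stud and started one dark nut on each stud, backing it off to the drop before running it down to the bar.

What the last checks showed:
- **Stop:** the pointer is within about 0.6 mm of the rider line (0.1164 against 0.1158 m), roughly the camera's resolution. The lever is in its locked position.
- **Tubes:** all three fronts read as touching the stop face. I re-pushed the right-hand tube after seeing a possible gap; it moved under half a millimetre.
- **Bar and nuts:** the bar lies along the line between the studs. Both nut tops read 78–79 mm, which fits nuts resting on the bar, and are level to 0.01 rad.

Three things did not go cleanly or could not be confirmed:
- **First tube:** it came down on top of the stop plate at first. I drew it back, seated it and pushed it home. I think the stop was not shifted by this.
- **Nuts at hand-in:** from the final camera position the nuts were out of view, so their check dates from about 4 s earlier. After that the gripper touched only the right-hand tube.
- **Nut tightness:** each nut turned a little further on the bar with almost no torque. I took this as play in the thread and did not tighten further.

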